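Sort tilt-sensor modules and set up the tilt calibration table

ROBOT

A 6-joint arm with a two-finger parallel gripper is mounted at the origin on a cart in front of the work surface, level with it; the furniture and walls round the work are solid. World frame = base frame: x ahead of the robot, y to its left, z up, the work surface at z = 0. Lengths are in m, angles in rad, forces in N, time in s.
With the tool pointing down it reaches from about 0.325 to 0.9 m from the base axis. Payload 3.5 kg.
Tool frame: the origin (TCP) lies midway between the tips of the shut fingers; the grasp point (between the pads) lies 19 mm behind it; z points along the fingers, y is the line along which they close (so a half turn about z gives the same grasp; the last joint's range is limited). The gripper opens to 85 mm and grips with 20 to 120 N. Pads are 22 mm wide; open, the fingers measure 114 mm over their backs; the gripper's body (76 mm by 85 mm) begins 54 mm behind the grasp point. The pads swing forward as they close: fully open they stand 13 mm farther back than shut.
Start: joints at [1.097, 0.276, -0.026, 1.268, 0, 1.467], TCP at [0.226, 0.583, 0.231] pointing down, gripper open.
Joint ranges: [-3.12, 3.12], [-0.85, 1.88], [-1.08, 1.24], [-1.95, 2.15], [-1.57, 1.53], [-3.14, 3.14]. Speed limits (rad/s): [2.57, 2.57, 3.14, 3.14, 3.14, 3.14].

INTERFACE

Orientations are given as a rotation vector (axis times angle).
In Python, from cell import arm, eyes, sign_off gives the robot as it stands.
- The arm moves only by the tool carry_out, never from a script. Its argument "moves" is one flat list of numbers, 5 for each row, row after row: the finger opening in m, from 0 to 0.0854, then the shift along the tool's x, y, z in m, then the turn about the tool's z in rad. In form: [gripper, dx, dy, dz, spin, gripper, dx, dy, dz, spin, ...]. A call has 1 to 5 rows; each row shifts and turns the commanded pose from where the row before left it, along the tool's axes as they then stand; what a row does not reach is not made up. A row lasts 1/10 s, in which the tool goes at most 50 mm and 8.59 degrees, less where a joint would pass 70% of its speed; a pose out of reach is approached as far as the arm can. A call with a gripper value outside its range is refused whole. The fingers move at their own pace and stop on an object; "squeeze" is the grip in N (left out, the last holds). Time passes only in rows, so rows that do not move let the fingers close. It gives the time, the measured TCP pose, the force, the opening and the grip force at its end, in the units of the state.
- arm.sense(): the state, without advancing time (a new reading comes with each control period).
- eyes.snapshot(name): name is "scene" or "top" or "wrist"; returns the picture (480x640x3 uint8, red, green, blue); there is no depth.
- eyes.camera_info(name): a dict with "fovy" (degrees; the focal length in pixels is half the picture's height over the tangent of half this angle, whatever the lens; pixels are square), "cx", "cy" (the principal point, pixels), "R" (3x3) and "t" (3): a world point X has camera coordinates R X + t. Camera axes: x right, y down, z forward; pixel columns grow to the right and rows downward; lengths in m; the calibration is good to about 2 mm. A picture is of the moment at which its call begins: read the wrist's pose just before it. camera_info takes no time and is no camera call; for the wrist camera it gives the pose at the moment of the call.
- sign_off(): hands the job in; it is judged then, once.
The state is a dict: "time_s": time; "joints": joint angles; "joint_vel": joint speeds; "effort": joint torques, N m; "eef_pos": TCP position; "tool_rot": TCP orientation; "contact_force": force on the tool from outside, world axes, zero at the start; "moment": the same for the moment, N m; "grip_width": finger opening in m; "gripper_force": force on a finger pad.
Only numpy, scipy, OpenCV 4.12 (cv2) and the standard library are available. Lean on these libraries where they do the work, as an engineer would, in place of code of your own. Each camera call takes 0.05 s, during which the arm holds its last target. There are 200 camera calls.

TASK

Set up the tilt calibration: bring the empty tilting table level (the lever with the black ball swings it) and lock it there by pushing the red-knobbed index pin fully home, then load every module with a green tag flat into a nest of the table and put every module with a red tag flat into the steel reject tray. With the green modules loaded, pull the pin, swing the table to its 30 degree notch with the top face leaning towards you (the robot), and lock it again with the pin fully home; leave the timer, marker, hex key and screwdriver lying where they are.

Things in the scene. Friction and masses are not known exactly. Their poses are not given: they have to be found in the camera images.
- tilt_stand: Dark steel base plate (130 x 330 x 10 mm) of the tilting table, fixed, a grey cheek at either end (y = +-121 to 132 mm; left 86, right 141 mm high). Origin at the centre of its underside; x away from the robot, y left along it, z up. Trunnion axis along y, 65 mm up. The right cheek carries the pin's bush (y = -120 to -158 mm, 32 mm wide in x, top 145 mm up).
- tilt_table (a joint): Angle (rad) of the table (76 x 236 mm, three nests): 0 level, positive leaning towards the robot (front edge down, lever towards the robot), stops at +-0.56. Balanced; 0.12 N m of friction keeps it where it is left. The steel sector at its right end has slots for -0.524, 0, +0.524 rad; the slot pointing straight up takes the pin and is drawn in from about 3 degrees off as the pin is pushed down.
- lever_ball (a point): Centre of the black ball (30 mm diameter) on the lever that swings the table, 145 mm left of the table's middle, 95 mm from the trunnion axis and straight above it when level (160 mm above the bench). A 10 mm rod leads from the ball down to the shaft. Pull or push the ball along its arc.
- nest_a (a point): Centre of the floor of the left nest. x and z turn with the table: x across it away from the robot, y left along its axis, z out of its top face. A nest is a pocket 50 mm in x by 70 mm in y between rails 6 mm wide and 11 mm high; a module drops in with its 64 mm side along y, 3 mm play on every side, flat on the floor. Nests are 76 mm apart.
- nest_b (a point): Centre of the floor of the middle nest. x and z turn with the table: x across it away from the robot, y left along its axis, z out of its top face. A nest is a pocket 50 mm in x by 70 mm in y between rails 6 mm wide and 11 mm high; a module drops in with its 64 mm side along y, 3 mm play on every side, flat on the floor. Nests are 76 mm apart.
- nest_c (a point): Centre of the floor of the right nest. x and z turn with the table: x across it away from the robot, y left along its axis, z out of its top face. A nest is a pocket 50 mm in x by 70 mm in y between rails 6 mm wide and 11 mm high; a module drops in with its 64 mm side along y, 3 mm play on every side, flat on the floor. Nests are 76 mm apart.
- index_pin (a joint): Height of the index pin above home, m: 0 is fully home (in a slot, table locked), 0.022 fully up. Above 0.014 it is clear and the table swings freely; between slots it stops on the sector's rim at about 0.013. It slides straight up and down with about 2.5 N of friction and stays where it is left. It is found pulled up.
- pin_knob (a point): Centre of the red round knob on the index pin, 26 mm in diameter; its top is 11 mm above this point, its gripping flank reaches 9 mm below it, and below that is free space down to the bush (20 mm under this point when the pin is home). It stands straight above the trunnion axis, 143 mm right of the table's middle.
- reject_tray: Shallow stainless tray, fixed, 134 mm along its own x, 204 mm along its own y, walls 18 mm high, floor 2 mm thick (inside 126 x 196 mm). Origin at the centre of its underside.
- green_1: A boxy tilt-sensor module, 44 mm along its own x, 64 mm along its own y, 36 mm high, 0.12 kg, grey lower half and white lid, with a square green tag on the lid and green strips on both short ends (passed the electrical check: to be calibrated). Origin at the centre of its underside, z up; which end points where does not matter. It stands somewhere on the bench; it may be absent (then its pose is None from the start).
- green_2: A boxy tilt-sensor module, 44 mm along its own x, 64 mm along its own y, 36 mm high, 0.12 kg, grey lower half and white lid, with a square green tag on the lid and green strips on both short ends (passed the electrical check: to be calibrated). Origin at the centre of its underside, z up; which end points where does not matter. It stands somewhere on the bench; it may be absent (then its pose is None from the start).
- green_3: A boxy tilt-sensor module, 44 mm along its own x, 64 mm along its own y, 36 mm high, 0.12 kg, grey lower half and white lid, with a square green tag on the lid and green strips on both short ends (passed the electrical check: to be calibrated). Origin at the centre of its underside, z up; which end points where does not matter. It stands somewhere on the bench; it may be absent (then its pose is None from the start).
- red_1: A boxy tilt-sensor module, 44 mm along its own x, 64 mm along its own y, 36 mm high, 0.12 kg, grey lower half and white lid, with a square red tag on the lid and red strips on both short ends (failed: reject). Origin at the centre of its underside, z up; which end points where does not matter. It stands somewhere on the bench; it may be absent (then its pose is None from the start).
- red_2: A boxy tilt-sensor module, 44 mm along its own x, 64 mm along its own y, 36 mm high, 0.12 kg, grey lower half and white lid, with a square red tag on the lid and red strips on both short ends (failed: reject). Origin at the centre of its underside, z up; which end points where does not matter. It stands somewhere on the bench; it may be absent (then its pose is None from the start).
- timer: White bench timer, 62 x 68 x 22 mm; a bystander, to be left where it lies. Origin at the centre of its underside.
- marker: Felt marker, 15 x 130 x 15 mm, long axis y; a bystander, to be left where it lies. Origin at the centre of its underside.
- hex_key: Black bent hexagon key, 32 x 92 x 6 mm, long axis y; a bystander, to be left where it lies. Origin at the centre of its underside.
- screwdriver: Screwdriver with red handle, 25 x 175 x 25 mm, long axis y; a bystander, to be left where it lies. Origin at the centre of its underside.
There are look-alikes about, which are no part of the job. Leave any orange look-alike of the green_3 alone.

How it is judged:
On the way, in this order (a step that is already met when the one before it is completed fails the run):
1. the table is level and locked, with the pin fully home in the middle slot (value of joint tilt_table between -0.04 and 0.04 rad and value of joint index_pin below 0.003 m), for 0.3 s.
2. every green-tagged module lies in a nest, with the table still level and locked (all of step 1 and (distance between green_1 and nest_a below 0.009 m or distance between green_1 and nest_b below 0.009 m or distance between green_1 and nest_c below 0.009 m) and angle between the z axis of each of green_1, green_2, green_3 and the z axis of nest_b, either way round below 0.08 rad and (distance between green_2 and nest_a below 0.009 m or distance between green_2 and nest_b below 0.009 m or distance between green_2 and nest_c below 0.009 m) and (distance between green_3 and nest_a below 0.009 m or distance between green_3 and nest_b below 0.009 m or distance between green_3 and nest_c below 0.009 m) and contact force between each of green_1, green_2, green_3 and the fingers below 0.05 N), for 0.3 s.
At the end, for the whole second after the job is handed in: Table at +0.524 +- 0.04 rad with the pin home (below 3 mm); each green module flat (0.08 rad) in a nest, origin within 9 mm of its centre; each red module flat on the tray's floor, its centre at least 11 mm inside the walls; everything at rest (value of joint tilt_table between 0.4836 and 0.5636 rad and value of joint index_pin below 0.003 m and (distance between green_1 and nest_a below 0.009 m or distance between green_1 and nest_b below 0.009 m or distance between green_1 and nest_c below 0.009 m) and angle between the z axis of each of green_1, green_2, green_3 and the z axis of nest_b, either way round below 0.08 rad and (distance between green_2 and nest_a below 0.009 m or distance between green_2 and nest_b below 0.009 m or distance between green_2 and nest_c below 0.009 m) and (distance between green_3 and nest_a below 0.009 m or distance between green_3 and nest_b below 0.009 m or distance between green_3 and nest_c below 0.009 m) and x of red_1 in the frame of reject_tray between -0.052 and 0.052 m and y of red_1 in the frame of reject_tray between -0.087 and 0.087 m and z of red_1 in the frame of reject_tray between -0.004 and 0.008 m and angle between each of red_1, red_2's own z axis and vertical below 0.1 rad and x of red_2 in the frame of reject_tray between -0.052 and 0.052 m and y of red_2 in the frame of reject_tray between -0.087 and 0.087 m and z of red_2 in the frame of reject_tray between -0.004 and 0.008 m and linear speed of each of green_1, green_2, green_3, red_1, red_2 below 0.02 m/s); the robot touches nothing.
It fails at once if a bystander (timer, marker, hex key, screwdriver) is moved by more than 4 cm (distance of any of timer, marker, hex_key, screwdriver from where it was at the start of the episode above 0.04 m).
Of green_1, green_2, green_3, red_1, red_2 only 4 to 5 are there at a start; the rules pass over those that are not, and their reading is None.
At some moment in a run one of red_1, red_2 may be knocked a few centimetres aside while the robot is not near it.
Once in a run the grip may slacken for a moment while it holds something.
It also fails if it takes over 210 s, if anything falls off the work surface, if the arm or the gripper's body presses on something with over 40 N, if the wrist force passes 120 N, or if a joint passes its speed limit or range.

## Working session

There is one attempt and no reset: what is moved stays moved. The work goes in short steps, Python scripts to look and compute and a tool call to move; the robot and the scene stay as the last step left them, time stands still between calls to the robot, and variables do not carry over. Pictures are saved under pics/ and viewed, at most 14 in all, crops included, and the job is handed in when it is done.

Besides the shell and the picture viewer there is one more tool, called after "Emit:" by a JSON object that holds its "op" and its "data". carry_out: Moves the arm, as the interface text tells. Its arguments: {"type":"object","properties":{"moves":{"type":"array","items":{"type":"number"}},"squeeze":{"type":"number"}},"required":["moves"]}

```bash
mkdir -p pics; ls
python3 - <<'E'
from cell import arm,eyes
import cv2,numpy as np
for n in("scene","top"):
    im=eyes.snapshot(n);cv2.imwrite(f"pics/{n}0.png",im[:,:,::-1])
    i=eyes.camera_info(n);print(n,i)
print(arm.sense())
E
```

```text
pics
scene {'fovy': 42.68122679728752, 'cx': 321.83446734608157, 'cy': 245.14566419483234, 'R': array([[ 0.42643242, -0.90421655, -0.0234054 ],
       [-0.52041221, -0.22410003, -0.82398441],
       [ 0.73981519,  0.36355413, -0.56612885]]), 't': array([-0.16799508,  0.41868813,  1.49896551])}
top {'fovy': 46.509651072147555, 'cx': 316.31615929818076, 'cy': 236.75752818174757, 'R': array([[ 0.00650411, -0.99993712,  0.0091353 ],
       [-0.99785654, -0.00708491, -0.06505485],
       [ 0.06511548, -0.0086926 , -0.99783987]]), 't': array([0.06488636, 0.58886651, 1.37218054])}
{'time_s': 0.1, 'joints': array([ 1.09662953e+00,  2.77081602e-01, -2.77520749e-02,  1.26796553e+00,
       -1.25527037e-05,  1.46740863e+00]), 'joint_vel': array([-1.42651819e-03, -1.27592129e-05,  2.70092710e-03,  6.47810668e-04,
        3.85688035e-04,  3.30494900e-04]), 'effort': array([-3.79241828e-04, -4.46708572e+01,  2.96129251e+01,  8.46527430e-03,
       -1.15265275e-04, -7.45427144e-06]), 'eef_pos': array([0.22614958, 0.58190358, 0.23025225]), 'tool_rot': array([-5.78984756e-01, -3.08720975e+00,  3.02092295e-03]), 'contact_force': array([ 0.24720308,  0.31132614, -0.39939892]), 'moment': array([0.01383956, 0.00655377, 0.00829464]), 'gripper_force': 0.0, 'grip_width': 0.08550998541074142}
```

View pics/scene0.png

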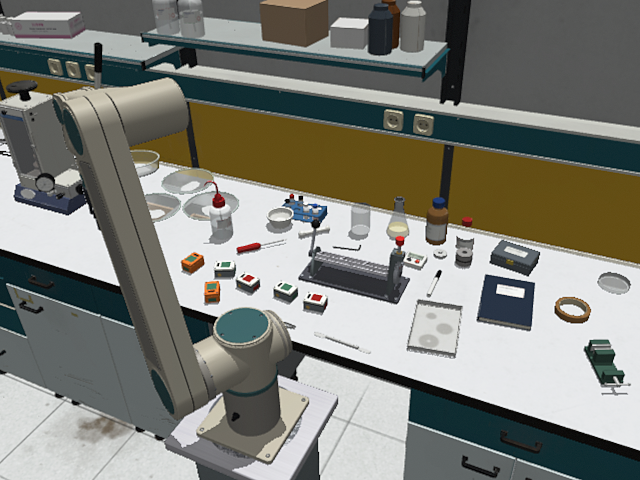

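View pics/top0.png

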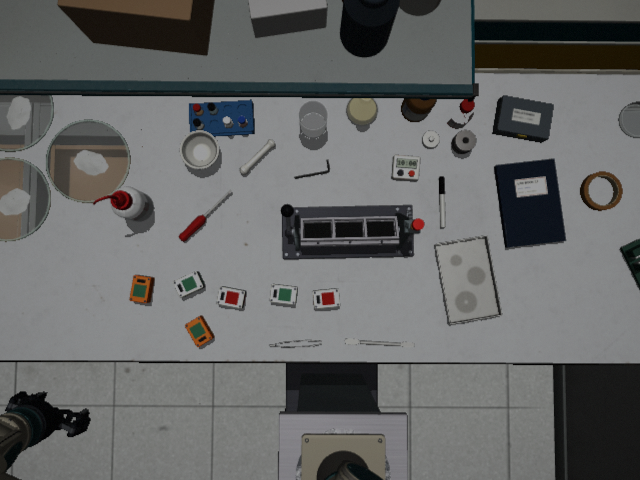

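The top view shows:
- **Green modules:** (189,284) and (283,295).
- **Red modules:** (231,298) and (326,298).
- **Orange look-alikes with green tags, to leave alone:** (141,289) and (199,331).
- **Stand:** about (348,232), with the black ball at (288,211) and the red knob at (418,225). Other red items are the bottle cap at (467,105) and the screwdriver handle.
- **Tray:** about (467,280).

Next is an enlarged crop.

```bash
cat > h.py <<'E'
from cell import arm,eyes
import cv2,numpy as np
from scipy.spatial.transform import Rotation as Ro
def ray(n,u,v,z,i=None):
    i=i or eyes.camera_info(n);f=240/np.tan(np.radians(i["fovy"]/2));R=i["R"];t=i["t"]
    d=R.T@np.array([(u-i["cx"])/f,(v-i["cy"])/f,1]);c=-R.T@t
    return c+d*(z-c[2])/d[2]
def proj(n,X,i=None):
    i=i or eyes.camera_info(n);f=240/np.tan(np.radians(i["fovy"]/2));p=i["R"]@np.array(X)+i["t"]
    return p[:2]/p[2]*f+[i["cx"],i["cy"]]
def tool():
    s=arm.sense();return s["eef_pos"],Ro.from_rotvec(s["tool_rot"])
def delta(X):   # world target TCP -> tool-axis shift
    p,R=tool();return R.inv().apply(np.array(X)-p)
def blobs(n,im,z,i=None):
    h=cv2.cvtColor(im,cv2.COLOR_RGB2HSV);out=[]
    for c,lo,hi in(("g",(55,100,40),(85,255,255)),("r",(174,140,80),(180,255,255)),("r0",(0,140,80),(5,255,255)),("w",(0,0,195),(180,40,255))):
        k,l,s,ce=cv2.connectedComponentsWithStats(cv2.inRange(h,lo,hi))
        for j in range(1,k):
            if 25<s[j,4]<90000:
                pts=np.argwhere(l==j)[:,::-1].astype(np.float32)
                r=cv2.minAreaRect(pts)
                w=ray(n,*r[0],z,i); b=cv2.boxPoints(r); b=np.array([ray(n,*q,z,i)[:2] for q in b])
                e=[b[1]-b[0],b[2]-b[1]];L=[np.linalg.norm(q) for q in e];m=int(np.argmax(L))
                out.append((c,s[j,4],np.round(r[0],1),np.round(w[:2],4),np.round(np.array(L)*1e3,0),round(np.degrees(np.arctan2(e[m][1],e[m][0]))%180,1)))
    return out
def sheet(name,im,x0,y0,x1,y1,k):
    cv2.imwrite("pics/"+name,cv2.resize(im[y0:y1,x0:x1,::-1],None,fx=k,fy=k,interpolation=cv2.INTER_CUBIC))
E
python3 - <<'E'
from h import *
im=cv2.imread("pics/top0.png")[:,:,::-1].copy()
a=cv2.resize(im[195:270,272:432,::-1],(800,375),interpolation=cv2.INTER_CUBIC)
b=cv2.resize(im[270:340,130:350,::-1],(800,225)[:2],interpolation=cv2.INTER_CUBIC)
cv2.imwrite("pics/c1.png",np.vstack([a,b]))
for o in blobs("top",im,.036):
    if o[0]!="w" and o[2][1]>200: print(*o)
for u,v,z in((282,258,.01),(411,259,.01),(288,211,.16),(418,225,.185)):print(u,v,ray("top",u,v,z).round(4))
for u,v in((434,245),(486,237),(500,316),(449,324)):print(ray("top",u,v,.018).round(4))
E
```

```text
g 44 [631.1 245.2] [ 0.5719 -0.7087] [45.  8.] 116.5
g 118 [188.8 283.6] [0.4705 0.3796] [26. 26.] 27.6
g 118 [138.9 290.6] [0.4528 0.5007] [26. 26.] 80.9
g 120 [284.3 294.3] [0.4458 0.1464] [26. 26.] 83.3
g 116 [196.9 330.2] [0.3577 0.3575] [26. 25.] 121.4
r0 170 [191.3 226.8] [0.6098 0.3766] [78. 14.] 136.0
r0 99 [418. 224.] [ 0.6206 -0.1817] [25. 25.] 179.7
r0 131 [231.5 297.6] [0.4371 0.275 ] [27. 28.] 79.1
r0 130 [327.5 298.5] [0.4363 0.0407] [27. 27.] 90.4
282 258 [0.5352 0.1542 0.01  ]
411 259 [ 0.5349 -0.1687  0.01  ]
288 211 [0.6367 0.134  0.16  ]
418 225 [ 0.6051 -0.1531  0.185 ]
[ 0.5699 -0.2248  0.018 ]
[ 0.5909 -0.3552  0.018 ]
[ 0.395  -0.3874  0.018 ]
[ 0.3746 -0.2606  0.018 ]
```

View pics/c1.png

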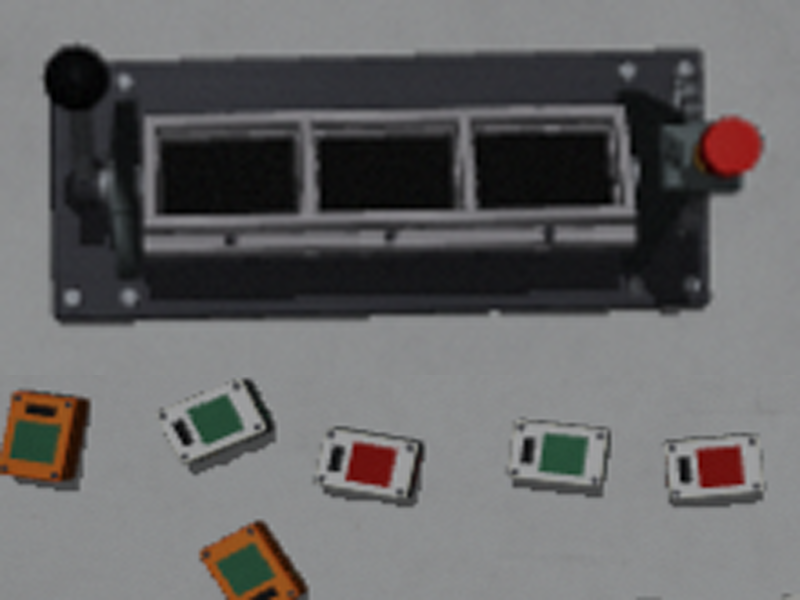

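The crop confirms the choice. The modules with white lids are green at (563,454) and (214,418) and red at (371,464) and (720,466). The two orange bodies are at (38,440) and (250,566). The ball at (76,77) is on the far side, so the table leans away from me.

Run:
```python
from h import *
P=[ray("top",272+u/5,195+v/5,.01)[:2] for u,v in((53,64),(702,50),(709,302),(58,322))]
for p in P: print(p.round(4))
c=np.mean(P,0);yd=(P[0]-P[1]+P[3]-P[2]);yaw=np.arctan2(-yd[0],yd[1]);print("centre",c,"yaw",yaw,np.linalg.norm(P[0]-P[1]),np.linalg.norm(P[0]-P[3]))
Rz=np.array([[np.cos(yaw),-np.sin(yaw)],[np.sin(yaw),np.cos(yaw)]])
for a in(-.56,-.5,-.4,-.3):
    b=np.r_[c+Rz@[-.095*np.sin(a),.145],.065+.095*np.cos(a)];print(a,b.round(4),proj("top",b),proj("scene",b))
k=np.r_[c+Rz@[0,-.143],.198];print("knob",k,proj("top",k),"seen",proj("scene",k))
p,R=tool();print(p,R.as_matrix().round(3))
```

```text
[0.6613 0.154 ]
[ 0.6709 -0.1728]
[ 0.5439 -0.1757]
[0.5317 0.1502]
centre [ 0.60196993 -0.01106983] yaw 0.03335523186816552 0.32698699850191454 0.1296794753689634
-0.56 [0.6476 0.1355 0.1455] [287.64450987 206.9218461 ] [316.21056516 223.4895096 ]
-0.5 [0.6427 0.1354 0.1484] [287.64202997 208.92967337] [315.55701107 223.49982049]
-0.4 [0.6341 0.1351 0.1525] [287.65410036 212.48764995] [314.42041277 223.75402643]
-0.3 [0.6252 0.1348 0.1558] [287.68647035 216.27529967] [313.23417519 224.30546073]
knob [ 0.60673885 -0.15399029  0.198     ] [419.52701734 223.72571727] seen [399.61157217 236.27334403]
[0.22614958 0.58190358 0.23025225] [[-0.932  0.362 -0.001]
 [ 0.362  0.932 -0.002]
 [ 0.    -0.002 -1.   ]]
```

Emit:
{"op": "carry_out", "data": {"moves": [0.05, -0.042, -0.0205, 0, 0, 0.05, -0.042, -0.0205, 0, 0, 0.05, -0.042, -0.0205, 0, 0, 0.05, -0.042, -0.0205, 0, 0, 0.05, -0.042, -0.0205, 0, 0], "squeeze": 25}}

```text
time_s: 0.6
eef_pos: [0.3857, 0.4092, 0.2308]
tool_rot: [-0.578, -3.087, 0.001]
contact_force: [0.2, 1.1, 0.1]
grip_width: 0.0499
gripper_force: 0.0
```

Emit:
{"op": "carry_out", "data": {"moves": [0.05, -0.042, -0.0205, 0, 0, 0.05, -0.042, -0.0205, 0, 0, 0.05, -0.042, -0.0205, 0, 0, 0.05, -0.042, -0.0205, 0, 0, 0.05, -0.042, -0.0205, 0, 0]}}

```text
time_s: 1.1
eef_pos: [0.5443, 0.2376, 0.2309]
tool_rot: [-0.579, -3.087, 0.0]
contact_force: [1.0, -0.2, -0.4]
grip_width: 0.0501
gripper_force: 0.0
```

Emit:
{"op": "carry_out", "data": {"moves": [0.05, -0.04, -0.02, 0, 0, 0.05, 0, 0, 0, -0.14, 0.05, 0, 0, 0, -0.14, 0.05, 0, 0, 0, -0.123, 0.05, 0, 0, 0, 0]}}

```text
time_s: 1.6
eef_pos: [0.5734, 0.2058, 0.2306]
tool_rot: [0.05, -3.14, 0.0]
contact_force: [0.6, 0.4, -0.8]
grip_width: 0.05
gripper_force: 0.0
```

Run:
```python
from h import *
i=eyes.camera_info("wrist");im=eyes.snapshot("wrist");sheet("w1.png",im,0,0,640,480,1)
p,R=tool();print(arm.sense()["time_s"],p,R.as_matrix().round(3));print(i, -i["R"].T@i["t"])
print(proj("wrist",(.639,.135,.15),i),delta((.639,.135,.21)))
```

```text
1.65 [0.57335184 0.2059495  0.23074518] [[-1.    -0.03  -0.001]
 [-0.03   1.    -0.   ]
 [ 0.001 -0.    -1.   ]]
{'fovy': 60.95801345388045, 'cx': 314.8440365823656, 'cy': 242.96632592098317, 'R': array([[-0.03184603,  0.99949203,  0.00123217],
       [ 0.96593443,  0.03046   ,  0.25698807],
       [ 0.25681999,  0.00937424, -0.96641379]]), 't': array([-0.18810672, -0.59396858,  0.22880771])} [0.50898186 0.20395855 0.37399754]
[194.84251854 350.83310757] [-0.06354431 -0.07285449  0.02069345]
```

View pics/w1.png

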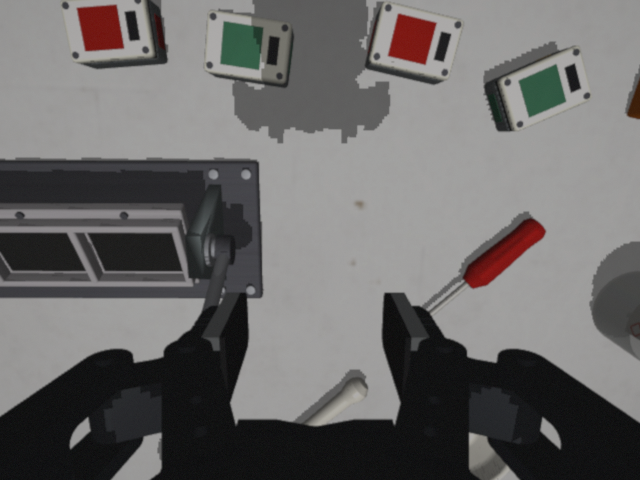

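The wrist view shows the left end of the stand, with its corners at (258,161) and (262,296). The lever rod runs to the ball hidden behind the left finger, where my estimate put it. All four white modules are along the top edge.

Run:
```python
from h import *
i=eyes.camera_info("wrist")
print(ray("wrist",258,161,.01,i),ray("wrist",262,296,.01,i))
c=np.array([.602,-.0111]);y=.0334;Rz=np.array([[np.cos(y),-np.sin(y)],[np.sin(y),np.cos(y)]])
for q in((-.065,.165),(.065,.165)):print(c+Rz@q)
```

```text
[0.53289417 0.15555681 0.01      ] [0.65975317 0.15862696 0.01      ]
[0.53152628 0.15163738]
[0.66145377 0.15597857]
```

Emit:
{"op": "carry_out", "data": {"moves": [0.055, -0.032, -0.0365, 0, 0, 0.055, -0.0315, -0.0365, 0, 0, 0.055, 0, 0, 0.02, 0, 0.055, 0, 0, 0.04, 0, 0.055, 0, 0, 0, 0]}}

```text
time_s: 2.15
eef_pos: [0.635, 0.1344, 0.1651]
tool_rot: [0.046, -3.129, 0.002]
contact_force: [-0.6, -0.0, -0.6]
grip_width: 0.0552
gripper_force: 0.0
```

Emit:
{"op": "carry_out", "data": {"moves": [0.055, 0, 0.002, 0.015, 0, 0.055, 0, 0, 0.018, 0, 0.055, 0, 0, 0, 0]}}

```text
time_s: 2.45
eef_pos: [0.6381, 0.1377, 0.137]
tool_rot: [0.051, -3.138, 0.0]
contact_force: [-1.2, 0.6, -0.5]
grip_width: 0.0553
gripper_force: 0.0
```

Emit:
{"op": "carry_out", "data": {"moves": [0.02, 0, 0, 0, 0, 0.02, 0, 0, 0, 0, 0.02, 0, 0, 0, 0, 0.02, 0, 0, 0, 0], "squeeze": 25}}

```text
time_s: 2.85
eef_pos: [0.6408, 0.1371, 0.1401]
tool_rot: [-0.05, 3.138, -0.001]
contact_force: [0.1, -0.5, 3.6]
grip_width: 0.0281
gripper_force: 24.8
```

Run:
```python
from h import *
im=eyes.snapshot("scene");sheet("s1.png",im,270,200,430,320,5)
s=arm.sense();print(s)
```

```text
{'time_s': 2.9, 'joints': array([ 1.12428330e-01,  3.83750818e-01, -7.59917378e-02,  1.10753404e+00,
       -5.69235068e-04,  8.04863879e-02]), 'joint_vel': array([-0.00045103,  0.00309495,  0.00027651, -0.00688319,  0.00072925,
       -0.00104886]), 'effort': array([ 1.02665585e+00, -4.57352471e+01,  2.57450044e+01,  1.88352135e-01,
        4.58111716e-01,  1.96105934e-04]), 'eef_pos': array([0.64089576, 0.13710297, 0.14009268]), 'tool_rot': array([-5.01137552e-02,  3.13763427e+00, -3.57125920e-04]), 'contact_force': array([ 1.08446481, -1.8974404 ,  3.91384037]), 'moment': array([-0.37041202, -0.18015714,  0.01155136]), 'gripper_force': 24.826183319091797, 'grip_width': 0.02822381407605246}
```

View pics/s1.png

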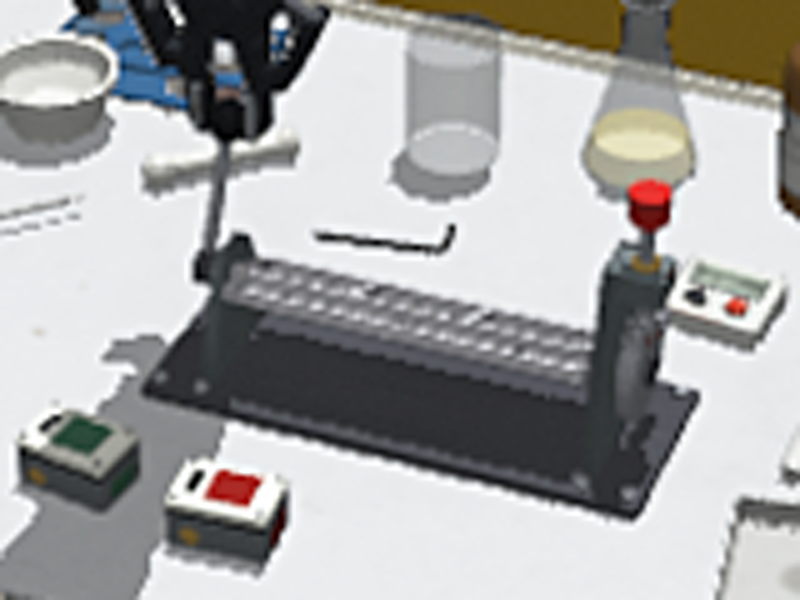

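The crop shows the fingers closed on the ball, at about (230,115). The table leans away and the knob at (650,205) is up. Now I swing it to level along the arc.

Emit:
{"op": "carry_out", "data": {"moves": [0.02, 0.011, 0, -0.0045, 0, 0.02, 0.011, 0, -0.003, 0, 0.02, 0.01, 0, -0.0017, 0, 0.02, 0.01, 0, -0.0005, 0, 0.02, 0, 0, 0, 0]}}

```text
time_s: 3.4
eef_pos: [0.5951, 0.1358, 0.1486]
tool_rot: [0.051, -3.139, 0.001]
contact_force: [-0.1, -1.7, 7.1]
grip_width: 0.0281
gripper_force: 25.4
```

Run:
```python
from h import *
a=eyes.snapshot("scene");b=eyes.snapshot("top")
A=cv2.resize(a[215:305,290:430,::-1],(800,514)[:2],interpolation=cv2.INTER_CUBIC)[:300]
B=cv2.resize(b[195:270,272:432,::-1],(640,300),interpolation=cv2.INTER_CUBIC)
A=cv2.resize(a[230:305,290:430,::-1],(560,300),interpolation=cv2.INTER_CUBIC)
cv2.imwrite("pics/m1.png",np.vstack([np.pad(A,((0,0),(0,80),(0,0))),B]))
s=arm.sense();print(s["eef_pos"],s["contact_force"],s["grip_width"])
```

```text
[0.59571516 0.13578778 0.1485854 ] [-0.42155401 -2.74047589  7.69329873] 0.027839775828101154
```

View pics/m1.png

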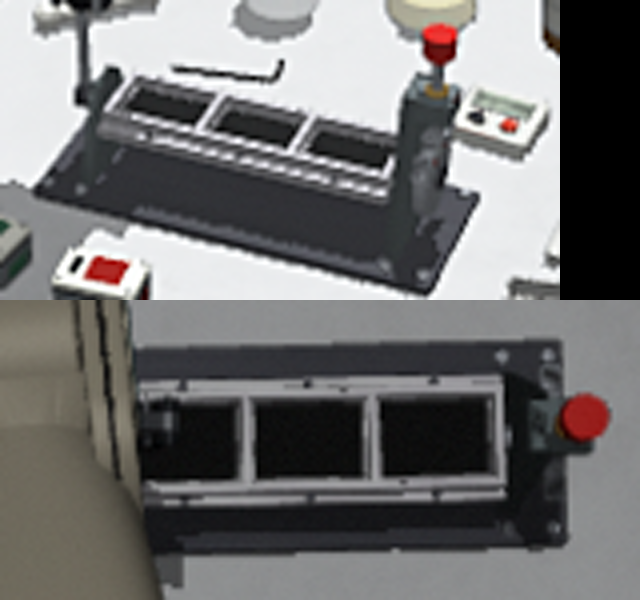

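The table now looks level: the rails lie parallel to the base in both views, and the TCP is within 1.5 mm of the trunnion line. I release and go to the knob.

Emit:
{"op": "carry_out", "data": {"moves": [0.06, 0, 0, 0, 0, 0.06, 0, 0, 0, 0, 0.06, 0, 0, -0.04, 0, 0.06, 0, 0, -0.045, 0, 0.0, 0, -0.048, 0, 0]}}

```text
time_s: 4.0
eef_pos: [0.6023, 0.092, 0.2392]
tool_rot: [-0.062, 3.131, 0.005]
contact_force: [1.0, -1.8, 1.6]
grip_width: 0.0469
gripper_force: 0.0
```

Emit:
{"op": "carry_out", "data": {"moves": [0.0, 0, -0.048, 0, 0, 0.0, 0, -0.048, 0, 0, 0.0, 0, -0.048, 0, 0, 0.0, 0, -0.048, 0, 0, 0.0, 0, 0, 0, 0]}}

```text
time_s: 4.5
eef_pos: [0.6044, -0.1089, 0.2317]
tool_rot: [0.04, -3.139, 0.001]
contact_force: [-0.2, 0.7, 0.3]
grip_width: 0.0001
gripper_force: 0.0
```

Run:
```python
from h import *
i=eyes.camera_info("wrist");im=eyes.snapshot("wrist");sheet("w2.png",im,0,0,640,480,1)
p,R=tool();print(p,delta((.6068,-.152,.22)),proj("wrist",(.6068,-.152,.198),i),proj("wrist",(.6068,-.152,.145),i))
for o in blobs("wrist",im,.187,i):
    if o[0]!="w":print(*o)
```

```text
[ 0.60419104 -0.10617823  0.2317178 ] [-0.00136618 -0.04589346  0.01164785] [220.24703249 282.00820176] [240.43621401 250.49189964]
r0 690 [522.   9.] [ 0.4875 -0.0256] [16.  7.] 91.5
r0 2127 [224.5 278. ] [ 0.6088 -0.1524] [25. 26.] 179.2
```

View pics/w2.png

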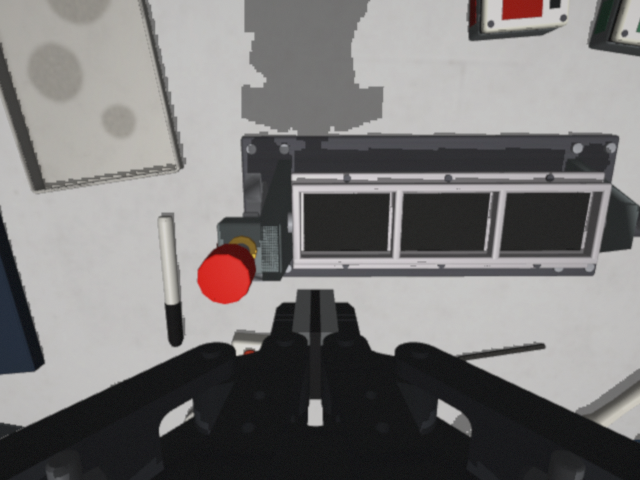

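The wrist view shows the knob at (226,274), right where predicted, with the closed fingers at (315,300). Three level nests are visible. I move over the knob and push down.

Emit:
{"op": "carry_out", "data": {"moves": [0.0, -0.0015, -0.045, 0, 0, 0, 0, 0, 0.015, 0, 0, 0, 0, 0.01, 0, 0, 0, 0, 0.008, 0, 0, 0, 0, 0, 0]}}

```text
time_s: 5.05
eef_pos: [0.6066, -0.1468, 0.1977]
tool_rot: [0.054, -3.137, -0.003]
contact_force: [-0.4, -0.2, 0.5]
grip_width: -0.0002
gripper_force: 0.0
```

Emit:
{"op": "carry_out", "data": {"moves": [0, 0, 0, 0.007, 0, 0, 0, 0, 0.006, 0, 0, 0, 0, 0.006, 0, 0, 0, 0, 0.004, 0, 0, 0, 0, 0, 0]}}

```text
time_s: 5.55
eef_pos: [0.6078, -0.149, 0.1763]
tool_rot: [0.05, -3.14, 0.0]
contact_force: [-0.5, 0.3, -0.1]
grip_width: 0.0001
gripper_force: 0.0
```

Emit:
{"op": "carry_out", "data": {"moves": [0, 0, 0, 0.003, 0, 0, 0, 0, 0.0, 0, 0, 0, 0, 0.0, 0]}}

```text
time_s: 5.85
eef_pos: [0.6081, -0.1491, 0.176]
tool_rot: [-0.05, 3.141, -0.001]
contact_force: [-3.6, 0.6, 9.1]
grip_width: -0.0
gripper_force: 4.3
```

Run:
```python
from h import *
a=eyes.snapshot("scene");sheet("s3.png",a,340,210,440,285,6)
i=eyes.camera_info("wrist");im=eyes.snapshot("wrist")
for o in blobs("wrist",im,.165,i):
    if o[0]!="w":print(*o)
for z in(.176,.198,.165,.187):print(z,proj("scene",(.6068,-.151,z)))
```

```text
r0 901 [305.3 289.7] [ 0.6044 -0.1527] [26. 13.] 99.5
0.176 [398.28144401 242.30944156]
0.198 [398.63847202 236.03686336]
0.165 [398.10478324 245.41317139]
0.187 [398.45933596 239.18408119]
```

View pics/s3.png

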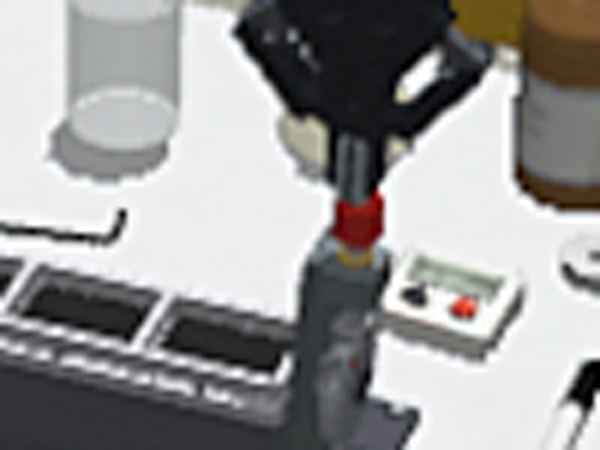

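The crop shows the knob at (358,218), close above its bush. The hard contact at z = 0.176 is exactly the home height. One more firm push, then lift.

Emit:
{"op": "carry_out", "data": {"moves": [0, 0, 0, 0.003, 0, 0, 0, 0, 0.0, 0, 0, 0, 0, 0, 0]}}

```text
time_s: 6.25
eef_pos: [0.6083, -0.1492, 0.1759]
tool_rot: [-0.05, 3.139, -0.002]
contact_force: [-7.3, 3.2, 18.5]
grip_width: 0.0002
gripper_force: 9.9
```

Emit:
{"op": "carry_out", "data": {"moves": [0, 0, 0, -0.03, 0, 0, 0, 0, -0.05, 0, 0.0, 0.04, 0, 0, 0, 0.06, 0.04, 0.03, 0, 0, 0.06, 0.04, 0.03, 0, 0]}}

```text
time_s: 6.75
eef_pos: [0.4853, -0.0932, 0.2514]
tool_rot: [-0.047, 3.14, -0.001]
contact_force: [0.5, 0.8, 1.1]
grip_width: 0.0281
gripper_force: 0.0
```

Emit:
{"op": "carry_out", "data": {"moves": [0.06, 0.04, 0.03, 0, 0, 0.06, 0.01, 0.04, 0, 0, 0.06, 0.01, 0.04, 0, 0, 0.06, 0, 0.045, 0, 0, 0.06, 0, 0, 0, 0]}}

```text
time_s: 7.25
eef_pos: [0.4201, 0.0638, 0.2512]
tool_rot: [-0.061, 3.141, 0.002]
contact_force: [1.4, 0.0, 0.4]
grip_width: 0.0601
gripper_force: 0.0
```

Run:
```python
from h import *
i=eyes.camera_info("wrist");im=eyes.snapshot("wrist");sheet("w3.png",im,0,0,640,480,1)
p,R=tool();print(p,R.as_matrix().round(3))
for o in blobs("wrist",im,.036,i):
    if o[1]>300:print(*o)
```

```text
[0.42072533 0.06190858 0.25113428] [[-0.999 -0.037  0.   ]
 [-0.037  0.999 -0.001]
 [-0.    -0.001 -1.   ]]
g 889 [403.9 240.2] [0.4457 0.1468] [28. 28.] 82.6
r0 1002 [287.6 226.3] [0.4368 0.0409] [29. 29.] 5.6
r0 960 [546.5 236.5] [0.4372 0.2759] [29. 31.] 78.4
r0 472 [623.1 381.6] [0.5833 0.3808] [34. 18.] 135.9
```

View pics/w3.png

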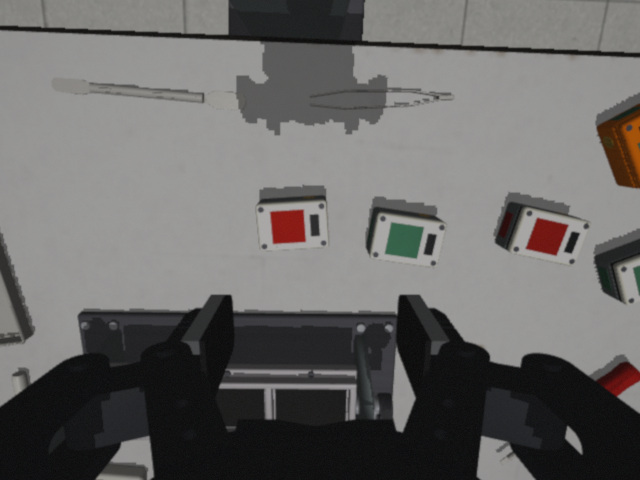

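The wrist view shows these lid corners:
- **Red:** (257,200), (328,197), (328,249), (257,251).
- **Green:** (376,207), (445,217), (437,267), (369,257).
- **Second red:** (518,205), (589,222), (577,264), (508,246).

Nothing has been moved. The green at about (407,237) is next.

```bash
cat >> h.py <<'E'
C=np.array([.602,-.0095]);YAW=.0334
def stand(x,y): return C+np.array([[np.cos(YAW),-np.sin(YAW)],[np.sin(YAW),np.cos(YAW)]])@[x,y]
def mod(n,px,i,z=.036):
    b=np.array([ray(n,u,v,z,i)[:2] for u,v in px]);c=b.mean(0)
    e=[b[1]-b[0],b[2]-b[1]];L=[np.linalg.norm(q) for q in e]
    l=(b[1]-b[0]+b[2]-b[3]) if L[0]>L[1] else (b[2]-b[1]+b[3]-b[0])
    return c.round(4),np.degrees(np.arctan2(l[1],l[0])).round(1)%180,np.round(L,3)
def go(xy,z,ang):  # ang: long axis deg; tool y across it
    p,R=tool();y=R.as_matrix()[:,1];cur=np.degrees(np.arctan2(y[1],y[0]))
    d=(ang+90-cur+90)%180-90
    print("tcp",p.round(4),"now-frame shift",delta((*xy,z)).round(4),"spin",-np.radians(d).round(3),"alt",(-np.radians(d)+np.sign(d)*np.pi).round(3))
E
python3 - <<'E'
from h import *
i=eyes.camera_info("wrist")
print(mod("wrist",[(257,200),(328,197),(328,249),(257,251)],i))
m=mod("wrist",[(376,207),(445,217),(437,267),(369,257)],i);print(m)
print(mod("wrist",[(518,205),(589,222),(577,264),(508,246)],i))
go(m[0],.12,m[1]);print(arm.sense()["joints"],stand(0,0),stand(0,.076))
E
```

```text
(array([0.4357, 0.043 ]), np.float64(94.2), array([0.063, 0.048]))
(array([0.4436, 0.1468]), np.float64(83.6), array([0.063, 0.047]))
(array([0.4362, 0.2745]), np.float64(78.2), array([0.068, 0.04 ]))
tcp [0.4207 0.0619 0.2511] now-frame shift [-0.026   0.0841  0.1311] spin -1.422 alt 1.72
[-5.81400635e-03 -9.55187380e-02 -3.95116279e-01  1.27079216e+00
 -5.02670362e-04 -4.29134631e-02] [ 0.602  -0.0095] [0.59946207 0.06645761]
```

Emit:
{"op": "carry_out", "data": {"moves": [0.07, -0.013, 0.0435, 0, 0, 0.07, -0.013, 0.0435, 0, 0, 0.07, 0, 0, 0.02, -0.145, 0.07, 0, 0, 0.02, -0.145, 0.07, 0, 0, 0.02, -0.145]}}

```text
time_s: 7.8
eef_pos: [0.4453, 0.147, 0.1903]
tool_rot: [-0.735, 3.054, -0.002]
contact_force: [0.3, 0.6, -0.2]
grip_width: 0.0701
gripper_force: 0.0
```

Emit:
{"op": "carry_out", "data": {"moves": [0.07, 0, 0, 0.02, -0.145, 0.07, 0, 0, 0.02, -0.145, 0.07, 0, 0, 0.02, -0.145, 0.07, 0, 0, 0, -0.145, 0.07, 0, 0, 0, -0.145]}}

```text
time_s: 8.3
eef_pos: [0.4442, 0.1462, 0.1298]
tool_rot: [1.767, -2.594, -0.0]
contact_force: [0.6, -0.7, 0.3]
grip_width: 0.0698
gripper_force: 0.0
```

Emit:
{"op": "carry_out", "data": {"moves": [0.07, 0, 0, 0, -0.145, 0.07, 0, 0, 0, -0.117, 0.07, 0, 0, 0, 0, 0.07, 0, 0, 0, 0]}}

```text
time_s: 8.7
eef_pos: [0.4449, 0.147, 0.1309]
tool_rot: [2.083, -2.351, 0.001]
contact_force: [-0.8, -0.2, -0.3]
grip_width: 0.0702
gripper_force: 0.0
```

Run:
```python
from h import *
i=eyes.camera_info("wrist");im=eyes.snapshot("wrist");sheet("w4.png",im,0,0,640,480,1)
go((.444,.150),.015,83.6)
for o in blobs("wrist",im,.036,i):
    if o[1]>300:print(*o)
```

```text
tcp [0.4448 0.1472 0.1309] now-frame shift [-0.0027  0.0012  0.1159] spin -0.008 alt 3.133
g 2004 [314.5 243.5] [0.4455 0.1463] [28. 28.] 84.0
r0 3216 [307.4  52.8] [0.4365 0.0404] [29. 29.] 98.2
r0 652 [350.5 413.5] [0.4356 0.2684] [29. 15.] 173.1
```

View pics/w4.png

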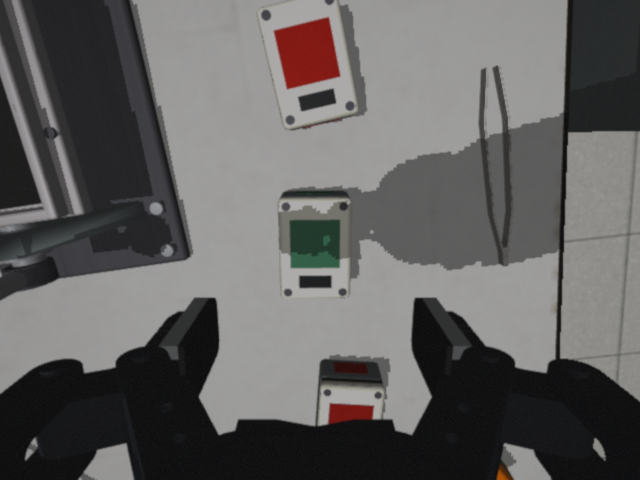

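The wrist view shows the green lid at (280–350, 198–297) with its centre at (315,247). It is aligned with the fingers and they have room on both sides. I descend and grip.

Emit:
{"op": "carry_out", "data": {"moves": [0.07, -0.002, 0, 0.04, 0, 0.07, 0, 0, 0.04, 0, 0.07, 0, 0, 0.025, 0, 0.07, 0, 0, 0.0105, 0, 0.07, 0, 0, 0, 0]}}

```text
time_s: 9.25
eef_pos: [0.4435, 0.1495, 0.0143]
tool_rot: [2.085, -2.346, -0.002]
contact_force: [0.6, -0.7, 0.8]
grip_width: 0.0698
gripper_force: 0.0
```

Emit:
{"op": "carry_out", "data": {"moves": [0.03, 0, 0, 0, 0, 0.03, 0, 0, 0, 0, 0.03, 0, 0, 0, 0, 0.03, 0, 0, 0, 0], "squeeze": 60}}

```text
time_s: 9.65
eef_pos: [0.447, 0.1503, 0.0174]
tool_rot: [-2.086, 2.344, -0.004]
contact_force: [0.4, -0.6, 7.1]
grip_width: 0.0424
gripper_force: 63.3
```

Emit:
{"op": "carry_out", "data": {"moves": [0.03, 0, 0, -0.04, 0, 0.03, 0, 0, -0.045, 0, 0.03, 0, 0, -0.045, 0, 0.03, 0, 0, 0, -0.145, 0.03, 0, 0, 0, 0]}}

```text
time_s: 10.15
eef_pos: [0.4459, 0.1502, 0.1475]
tool_rot: [-2.25, 2.187, -0.004]
contact_force: [-0.3, -0.2, -2.1]
grip_width: 0.0431
gripper_force: 39.9
```

Run:
```python
from h import *
i=eyes.camera_info("wrist");im=eyes.snapshot("wrist");s=arm.sense();p=s["eef_pos"];print(s["grip_width"],s["gripper_force"])
for o in blobs("wrist",im,p[2]-.015+.036,i):
    if o[1]>300 and o[0]!='w':print(*o)
go(stand(0,0),.15,90+np.degrees(YAW))
```

```text
0.0430958514609365 39.93569612503052
g 6538 [315. 322.] [0.4465 0.1456] [29. 29.] 90.0
r0 2815 [338.3  53.1] [0.4424 0.0634] [14. 14.] 97.7
r0 375 [321.  418.5] [0.4433 0.1831] [14.  5.] 1.8
tcp [0.4445 0.1499 0.1459] now-frame shift [ 0.1634 -0.1534 -0.004 ] spin -0.008 alt 3.134
```

Emit:
{"op": "carry_out", "data": {"moves": [0.03, 0.0325, -0.031, 0, 0, 0.03, 0.0325, -0.031, 0, 0, 0.03, 0.0325, -0.031, 0, 0, 0.03, 0.0325, -0.031, 0, 0, 0.03, 0.0325, -0.031, 0, 0]}}

```text
time_s: 10.7
eef_pos: [0.6035, -0.0093, 0.1431]
tool_rot: [2.247, -2.191, -0.006]
contact_force: [1.0, 1.7, -1.6]
grip_width: 0.0423
gripper_force: 67.3
```

Emit:
{"op": "carry_out", "data": {"moves": [0.03, 0, 0, 0, 0, 0.03, 0, 0, 0, 0, 0.03, 0, 0, 0, 0]}}

```text
time_s: 11.0
eef_pos: [0.6021, -0.0074, 0.1437]
tool_rot: [2.25, -2.189, -0.006]
contact_force: [-0.4, 0.2, -1.2]
grip_width: 0.0423
gripper_force: 67.5
```

Run:
```python
from h import *
i=eyes.camera_info("wrist");im=eyes.snapshot("wrist");sheet("w5.png",im,0,0,640,480,1)
import pickle;pickle.dump(i,open("i5.pkl","wb"))
s=arm.sense();p=s["eef_pos"];print(s["grip_width"],s["gripper_force"])
for o in blobs("wrist",im,p[2]-.017+.036,i):
    if o[1]>300 and o[0]!='w':print(*o)
go(stand(0,0),.15,90+np.degrees(YAW))
for z in(.076,):
  for x in(-.025,.025,.031,-.031):
    for y in(-.041,-.035,.035,-.111,-.117):print(x,y,proj("wrist",(*stand(x,y),z),i).round(1))
```

```text
0.042311357661223375 67.48297691345215
g 6701 [314.5 321.5] [ 0.603  -0.0122] [29. 29.] 1.5
r0 1718 [560.5 315.1] [ 0.5216 -0.0166] [16. 14.] 5.6
tcp [ 0.6022 -0.0071  0.1442] now-frame shift [ 0.0024  0.0003 -0.0058] spin -0.005 alt 3.137
-0.025 -0.041 [363.9 177.1]
-0.025 -0.035 [363.6 188.8]
-0.025 0.035 [360.4 313.2]
-0.025 -0.111 [367.7  26.7]
-0.025 -0.117 [368.1  12.5]
0.025 -0.041 [266.5 177.7]
0.025 -0.035 [266.9 189.4]
0.025 0.035 [271.4 313.9]
0.025 -0.111 [261.1  27.3]
0.025 -0.117 [260.6  13. ]
0.031 -0.041 [254.8 177.8]
0.031 -0.035 [255.3 189.4]
0.031 0.035 [260.8 314. ]
0.031 -0.111 [248.3  27.3]
0.031 -0.117 [247.6  13.1]
-0.031 -0.041 [375.5 177. ]
-0.031 -0.035 [375.2 188.7]
-0.031 0.035 [371.  313.2]
-0.031 -0.111 [380.5  26.7]
-0.031 -0.117 [381.   12.4]
```

View pics/w5.png

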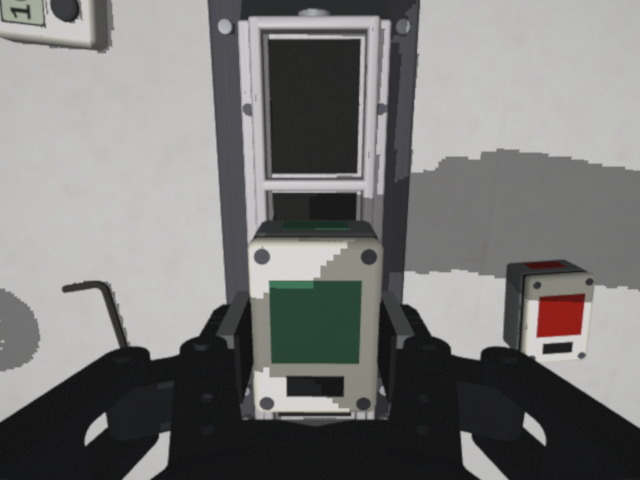

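The wrist view shows the held green module at (315,320) and empty nest c above it. Nest c's end rail is at v≈17 and its separator at v≈181–191. That is about 1.5 mm further left than my model, so the stand centre is y ≈ -0.008.

```bash
sed -i 's/C=np.array(\[.602,-.0095\])/C=np.array([.602,-.008])/' h.py
python3 - <<'E'
from h import *
import pickle;i=pickle.load(open("i5.pkl","rb"));p,R=tool()
z=p[2]-.017+.036
q=np.mean([ray("wrist",u,v,z,i) for u,v in((262,257),(369,257),(266,404),(363,403))],0)
e=np.mean([ray("wrist",315,v,z,i) for v in(240,412)],0);print(q,e,[np.linalg.norm(ray("wrist",315,240,z,i)-ray("wrist",315,412,z,i))])
c=(q+e)/2; print("held off",c-p); go(stand(0,0)-(c-p)[:2],.095,90+np.degrees(YAW))
E
```

```text
[ 0.60270476 -0.00758699  0.1631955 ] [ 0.60273277 -0.00863107  0.1631955 ] [np.float64(0.06295606404612591)]
held off [ 0.00047654 -0.0009893   0.019     ]
tcp [ 0.6022 -0.0071  0.1442] now-frame shift [-0.0001  0.0005  0.0492] spin -0.005 alt 3.137
```

Emit:
{"op": "carry_out", "data": {"moves": [0.03, 0, 0, 0.025, 0, 0.03, 0, 0, 0.02, 0, 0.03, 0, 0, 0.01, 0, 0.03, 0, 0, 0.004, 0, 0.03, 0, 0, 0, 0]}}

```text
time_s: 11.55
eef_pos: [0.6036, -0.0076, 0.0863]
tool_rot: [2.253, -2.189, -0.001]
contact_force: [0.6, 0.4, -1.6]
grip_width: 0.0425
gripper_force: 67.5
```

Emit:
{"op": "carry_out", "data": {"moves": [0.03, 0, 0, 0.002, 0, 0.03, 0, 0, 0, 0, 0.03, 0, 0, 0, 0]}}

```text
time_s: 11.85
eef_pos: [0.6049, -0.0082, 0.0853]
tool_rot: [-2.252, 2.189, -0.002]
contact_force: [-0.4, -0.3, -1.4]
grip_width: 0.0426
gripper_force: 67.5
```

Emit:
{"op": "carry_out", "data": {"moves": [0.03, 0, 0.002, 0.001, 0, 0.03, 0, 0, 0.002, 0, 0.03, 0, 0, 0, 0, 0.03, 0, 0, 0, 0]}}

```text
time_s: 12.25
eef_pos: [0.6024, -0.0083, 0.0824]
tool_rot: [-2.253, 2.19, -0.001]
contact_force: [-2.6, 0.1, 5.9]
grip_width: 0.0425
gripper_force: 68.2
```

Emit:
{"op": "carry_out", "data": {"moves": [0.03, 0, 0, 0.002, 0, 0.03, 0, 0, 0, 0, 0.03, 0, 0, 0, 0]}}

```text
time_s: 12.55
eef_pos: [0.6024, -0.0083, 0.0824]
tool_rot: [-2.253, 2.19, -0.001]
contact_force: [-6.5, 0.2, 16.3]
grip_width: 0.0428
gripper_force: 69.6
```

It seated at z = 0.0824, which is the floor height expected for trunnion height. Release and go to the second green.

Emit:
{"op": "carry_out", "data": {"moves": [0.065, 0, 0, -0.002, 0, 0.065, 0, 0, 0, 0, 0.065, 0, 0, 0, 0, 0.065, 0, 0, -0.04, 0, 0.065, 0, 0, -0.045, 0]}}

```text
time_s: 13.05
eef_pos: [0.5998, -0.0079, 0.1643]
tool_rot: [2.25, -2.187, -0.009]
contact_force: [0.9, 0.6, -0.1]
grip_width: 0.0648
gripper_force: 0.0
```

Run:
```python
from h import *
im=eyes.snapshot("top");i=eyes.camera_info("top")
for o in blobs("top",im,.036,i):
    if o[0]!="w" and o[2][1]>200:print(*o)
go((.4705,.383),.17,117);print(arm.sense()["joints"])
```

```text
g 33 [629.6 245.8] [ 0.5703 -0.7051] [37.  7.] 113.9
g 119 [188.8 283.6] [0.4705 0.3796] [26. 26.] 27.6
g 117 [138.9 290.6] [0.4528 0.5006] [25. 27.] 82.3
g 117 [196.9 330.2] [0.3577 0.3575] [26. 25.] 121.4
r0 163 [190.8 226.2] [0.611  0.3779] [78. 14.] 136.0
r0 95 [416. 225.] [ 0.6181 -0.1767] [25. 25.] 179.7
r0 131 [231.5 297.6] [0.4371 0.275 ] [27. 28.] 79.1
r0 48 [323.6 298.2] [0.437  0.0504] [28. 12.] 169.0
tcp [ 0.6062 -0.0086  0.1747] now-frame shift [-0.3953  0.1245  0.003 ] spin -0.443 alt 2.699
[-1.20734659e-01  2.71239621e-01 -1.55603812e-01  1.13425446e+00
  5.68647578e-05 -1.72003526e+00]
```

Emit:
{"op": "carry_out", "data": {"moves": [0.07, 0, 0.02, -0.045, 0, 0.07, -0.03, 0.03, -0.02, 0, 0.07, -0.044, 0.02, 0, 0, 0.07, -0.046, 0.018, 0, 0, 0.07, -0.046, 0.018, 0, 0]}}

```text
time_s: 13.6
eef_pos: [0.491, 0.156, 0.2315]
tool_rot: [-2.251, 2.19, -0.001]
contact_force: [1.3, 0.6, 0.9]
grip_width: 0.0698
gripper_force: 0.0
```

Emit:
{"op": "carry_out", "data": {"moves": [0.07, -0.046, 0.009, 0, 0, 0.07, -0.046, 0.0095, 0, 0, 0.07, -0.046, 0, 0, 0, 0.07, -0.046, 0, 0, 0, 0.07, -0.045, 0, 0, 0]}}

```text
time_s: 14.1
eef_pos: [0.4662, 0.3852, 0.2309]
tool_rot: [2.253, -2.189, 0.0]
contact_force: [0.2, -0.3, -0.0]
grip_width: 0.0698
gripper_force: 0.0
```

Emit:
{"op": "carry_out", "data": {"moves": [0.07, 0, 0, 0.03, -0.145, 0.07, 0, 0, 0.03, -0.145, 0.07, 0, 0, 0.03, -0.145, 0.07, 0, 0, 0, 0, 0.07, 0, 0, 0, 0]}}

```text
time_s: 14.6
eef_pos: [0.4662, 0.3829, 0.141]
tool_rot: [2.668, -1.655, -0.001]
contact_force: [0.3, 0.6, 0.6]
grip_width: 0.07
gripper_force: 0.0
```

Run:
```python
from h import *
i=eyes.camera_info("wrist");im=eyes.snapshot("wrist")
for o in blobs("wrist",im,.036,i):
    if o[1]>200:print(*o)
go((.469,.383),.015,117);print(arm.sense()["joints"])
```

```text
g 1943 [311.5 233.6] [0.4706 0.3799] [28. 28.] 25.0
g 1544 [484.5 279.5] [0.3569 0.3576] [27. 30.] 123.3
g 1389 [258.1 395.8] [0.4524 0.5014] [28. 30.] 170.5
r0 2699 [444.6  99.5] [0.4371 0.2745] [29. 29.] 78.3
r0 3827 [111.3 128.9] [0.6037 0.3753] [19. 75.] 137.7
tcp [0.4673 0.3835 0.1424] now-frame shift [ 0.0012 -0.0011  0.1274] spin -0.011 alt 3.131
[ 5.80310524e-01  2.98626469e-01 -1.91100582e-01  1.07980337e+00
 -1.38264685e-05 -1.45122149e+00]
```

Emit:
{"op": "carry_out", "data": {"moves": [0.07, 0.001, -0.001, 0.045, 0.02, 0.07, 0, 0, 0.045, 0, 0.07, 0, 0, 0.025, 0, 0.07, 0, 0, 0.0115, 0, 0.07, 0, 0, 0, 0]}}

```text
time_s: 15.15
eef_pos: [0.4682, 0.3827, 0.0151]
tool_rot: [2.654, -1.68, -0.0]
contact_force: [0.2, -0.0, -0.0]
grip_width: 0.0701
gripper_force: 0.0
```

Emit:
{"op": "carry_out", "data": {"moves": [0.03, 0, 0, 0, 0, 0.03, 0, 0, 0, 0, 0.03, 0, 0, 0, 0, 0.03, 0, 0, 0, 0], "squeeze": 60}}

```text
time_s: 15.55
eef_pos: [0.4704, 0.3842, 0.0179]
tool_rot: [-2.651, 1.676, -0.004]
contact_force: [0.6, 0.5, 7.3]
grip_width: 0.0428
gripper_force: 63.5
```

Emit:
{"op": "carry_out", "data": {"moves": [0.03, 0, 0, -0.045, 0, 0.03, 0, 0, -0.045, 0, 0.03, 0, 0, -0.045, 0, 0.03, 0, 0, -0.045, 0, 0.03, 0, 0, -0.045, 0]}}

```text
time_s: 16.05
eef_pos: [0.4676, 0.3825, 0.2425]
tool_rot: [-2.655, 1.678, -0.001]
contact_force: [0.5, 0.3, -2.3]
grip_width: 0.0429
gripper_force: 62.6
```

Run:
```python
from h import *
s=arm.sense();print(s["grip_width"],s["gripper_force"])
go(stand(-.01,.076),.20,90+np.degrees(YAW))
```

```text
0.04286246646428436 62.588510513305664
tcp [0.4676 0.3825 0.2425] now-frame shift [0.3367 0.025  0.0424] spin 0.41 alt -2.732
```

Emit:
{"op": "carry_out", "data": {"moves": [0.03, 0.042, 0.003, 0, 0, 0.03, 0.042, 0.003, 0, 0, 0.03, 0.042, 0.003, 0, 0, 0.03, 0.042, 0.003, 0, 0, 0.03, 0.042, 0.003, 0, 0]}}

```text
time_s: 16.55
eef_pos: [0.5447, 0.1851, 0.2407]
tool_rot: [-2.655, 1.678, -0.001]
contact_force: [-0.3, 0.3, -1.4]
grip_width: 0.0427
gripper_force: 62.7
```

Emit:
{"op": "carry_out", "data": {"moves": [0.03, 0.042, 0.003, 0, 0, 0.03, 0.042, 0.003, 0, 0, 0.03, 0.042, 0.003, 0, 0.136, 0.03, 0, 0, 0, 0.136, 0.03, 0, 0, 0, 0.136]}}

```text
time_s: 17.05
eef_pos: [0.5907, 0.0672, 0.2404]
tool_rot: [-2.251, 2.191, -0.0]
contact_force: [0.5, 0.3, -2.0]
grip_width: 0.0424
gripper_force: 62.6
```

Emit:
{"op": "carry_out", "data": {"moves": [0.03, 0, 0, 0, 0, 0.03, 0, 0, 0, 0, 0.03, 0, 0, 0, 0]}}

```text
time_s: 17.35
eef_pos: [0.5903, 0.0692, 0.2402]
tool_rot: [-2.263, 2.179, -0.0]
contact_force: [-0.3, -0.4, -1.6]
grip_width: 0.0427
gripper_force: 62.6
```

Run:
```python
from h import *
i=eyes.camera_info("wrist");p,R=tool();im=eyes.snapshot("wrist");s=arm.sense();print(s["grip_width"],s["gripper_force"])
for o in blobs("wrist",im,p[2]-.0175+.036,i):
    if o[1]>300 and o[0]=="g":print(*o, "off",o[3]-p[:2])
for o in blobs("wrist",im,.101,i):
    if o[1]>300 and o[0]=="g":print(*o,stand(0,0))
go(stand(0,.076),.15,90+np.degrees(YAW))
```

```text
0.042862108005490666 62.61910915374756
g 1955 [300.5 106.5] [ 0.5978 -0.0031] [12. 12.] 92.4 off [ 0.00752904 -0.07233632]
g 6440 [314.5 322.5] [0.5911 0.0653] [29. 29.] 2.2 off [ 0.00082904 -0.00393632]
g 1955 [300.5 106.5] [ 0.6034 -0.0124] [28. 28.] 92.4 [ 0.602 -0.008]
g 6440 [314.5 322.5] [0.5883 0.1425] [66. 65.] 2.2 [ 0.602 -0.008]
tcp [0.5903 0.0693 0.2402] now-frame shift [ 0.0017 -0.0091  0.0902] spin 0.004 alt -3.137
```

Emit:
{"op": "carry_out", "data": {"moves": [0.03, 0.001, -0.009, 0.04, 0, 0.03, 0, 0, 0.045, 0, 0.03, 0, 0, 0.04, 0, 0.03, 0, 0, 0.02, 0, 0.03, 0, 0, 0, 0]}}

```text
time_s: 17.9
eef_pos: [0.5982, 0.0686, 0.0933]
tool_rot: [2.261, -2.178, -0.003]
contact_force: [0.6, 0.8, -1.2]
grip_width: 0.0426
gripper_force: 64.4
```

Emit:
{"op": "carry_out", "data": {"moves": [0.03, 0, 0, 0, 0, 0.03, 0, 0, 0, 0]}}

```text
time_s: 18.1
eef_pos: [0.5998, 0.0685, 0.0954]
tool_rot: [-2.261, 2.18, -0.001]
contact_force: [-0.0, -0.2, -2.0]
grip_width: 0.0425
gripper_force: 64.4
```

Emit:
{"op": "carry_out", "data": {"moves": [0.03, 0, 0, 0.008, 0, 0.03, 0, 0, 0.003, 0, 0.03, 0, 0, 0.002, 0, 0.03, 0, 0, 0, 0]}}

```text
time_s: 18.5
eef_pos: [0.5993, 0.0683, 0.0825]
tool_rot: [2.26, -2.182, -0.0]
contact_force: [-1.8, -0.3, 3.3]
grip_width: 0.0427
gripper_force: 64.9
```

Emit:
{"op": "carry_out", "data": {"moves": [0.03, 0, 0, 0.003, 0, 0.03, 0, 0, 0, 0, 0.03, 0, 0, 0, 0]}}

```text
time_s: 18.8
eef_pos: [0.5993, 0.0682, 0.0822]
tool_rot: [-2.26, 2.182, -0.001]
contact_force: [-7.7, -1.2, 17.8]
grip_width: 0.0426
gripper_force: 66.8
```

It seated at the same floor height. Release, lift and look at the table.

Emit:
{"op": "carry_out", "data": {"moves": [0.065, 0, 0, -0.003, 0, 0.065, 0, 0, 0, 0, 0.065, 0, 0, 0, 0, 0.065, 0, 0, -0.045, 0, 0.065, 0, 0, -0.045, 0]}}

```text
time_s: 19.3
eef_pos: [0.5974, 0.0681, 0.1703]
tool_rot: [2.257, -2.179, -0.007]
contact_force: [1.9, -0.6, 0.9]
grip_width: 0.0649
gripper_force: 0.0
```

Emit:
{"op": "carry_out", "data": {"moves": [0.07, 0, 0.02, -0.045, 0, 0.07, 0, 0.045, -0.02, 0, 0.07, 0, 0.045, 0, 0, 0.07, 0, 0.045, 0, 0, 0.07, 0, 0, 0, 0]}}

```text
time_s: 19.8
eef_pos: [0.4374, 0.0629, 0.2351]
tool_rot: [2.257, -2.178, -0.008]
contact_force: [1.4, -0.5, -0.3]
grip_width: 0.0698
gripper_force: 0.0
```

Run:
```python
from h import *
a=eyes.snapshot("scene");im=eyes.snapshot("top");i=eyes.camera_info("top")
B=cv2.resize(im[195:345,172:432,::-1],(780,450),interpolation=cv2.INTER_CUBIC)[:450]
A=cv2.resize(a[225:305,290:430,::-1],(260,149),interpolation=cv2.INTER_CUBIC)
A=np.pad(A,((0,0),(0,520),(0,0)));cv2.imwrite("pics/t2.png",np.vstack([A,B]))
for o in blobs("top",im,.036,i):
    if o[0]!="w" and o[2][1]>200:print(*o)
go((.4366,.277),.17,78.3)
```

```text
g 129 [351.5 228. ] [ 0.6095 -0.0175] [27. 25.] 90.4
g 141 [318.5 229.5] [0.6052 0.0638] [27. 27.] 0.3
g 117 [138.9 290.6] [0.4528 0.5006] [25. 27.] 82.3
g 117 [196.9 330.2] [0.3577 0.3575] [26. 25.] 121.4
r0 159 [190.8 226.3] [0.611  0.3779] [78. 14.] 136.0
r0 94 [416. 225.] [ 0.6181 -0.1767] [25. 25.] 179.7
r0 131 [231.5 297.6] [0.4371 0.275 ] [27. 28.] 79.1
tcp [0.4437 0.0627 0.2366] now-frame shift [-0.2144 -0.0004  0.0666] spin 0.24 alt -2.902
```

View pics/t2.png

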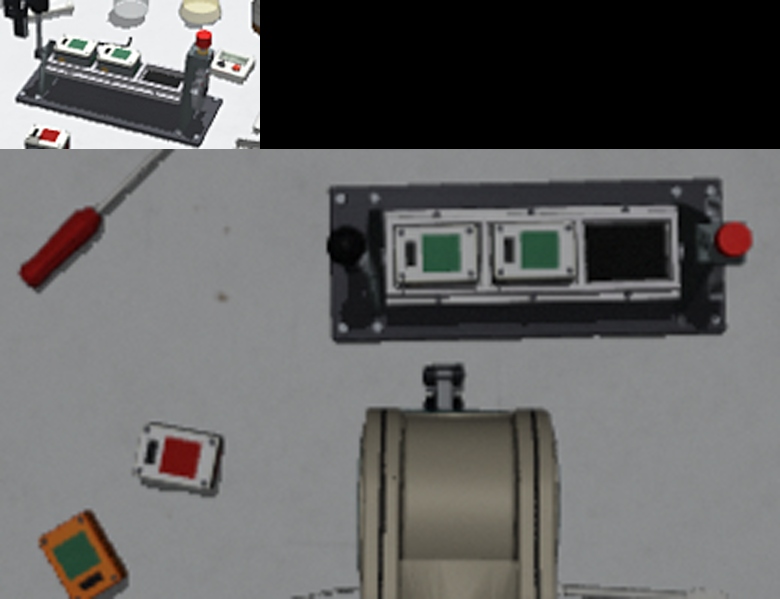

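The crops show both green modules flat in nests a and b, at (436,253) and (535,250). The table is level and the knob is down. The red at (180,458) is untouched, and the other red is hidden under the arm. I take that near red first.

Emit:
{"op": "carry_out", "data": {"moves": [0.07, 0.018, 0.007, 0.045, 0, 0.07, 0, 0, 0.045, 0, 0.07, 0, 0, 0, 0, 0.07, 0, 0, 0, 0]}}

```text
time_s: 20.3
eef_pos: [0.4388, 0.0445, 0.1469]
tool_rot: [2.26, -2.181, -0.002]
contact_force: [0.6, 0.0, 0.6]
grip_width: 0.07
gripper_force: 0.0
```

Run:
```python
from h import *
i=eyes.camera_info("wrist");im=eyes.snapshot("wrist")
for o in blobs("wrist",im,.036,i):
    if o[1]>200:print(*o)
go((.436,.045),.016,95)
```

```text
g 952 [ 11. 299.] [0.6409 0.0938] [14. 38.] 81.5
r0 951 [318.  224.5] [0.4375 0.0356] [29. 19.] 2.0
tcp [0.4404 0.0445 0.1484] now-frame shift [-0.0007  0.0046  0.1324] spin -0.052 alt 3.09
```

```bash
sed -i 's/(0,140,80)/(0,140,40)/' h.py
python3 - <<'E'
from h import *
i=eyes.camera_info("wrist");im=eyes.snapshot("wrist")
for o in blobs("wrist",im,.036,i):
    if o[1]>200:print(*o)
go((.436,.045),.016,95)
E
```

```text
g 1289 [ 14.  297.5] [0.6425 0.0937] [19. 39.] 81.7
r0 1972 [321.9 232.1] [0.4368 0.0408] [29. 29.] 96.6
tcp [0.4411 0.0445 0.1492] now-frame shift [-0.0007  0.0056  0.1332] spin -0.052 alt 3.09
```

Emit:
{"op": "carry_out", "data": {"moves": [0.07, 0, 0.004, 0.045, -0.065, 0.07, 0, 0, 0.045, 0, 0.07, 0, 0, 0.03, 0, 0.07, 0, 0, 0.012, 0, 0.07, 0, 0, 0, 0]}}

```text
time_s: 20.9
eef_pos: [0.4353, 0.0445, 0.0152]
tool_rot: [-2.33, 2.107, -0.0]
contact_force: [-0.0, 0.1, -0.2]
grip_width: 0.0698
gripper_force: 0.0
```

Emit:
{"op": "carry_out", "data": {"moves": [0.03, 0, 0, 0, 0, 0.03, 0, 0, 0, 0, 0.03, 0, 0, 0, 0, 0.03, 0, 0, 0, 0], "squeeze": 60}}

```text
time_s: 21.3
eef_pos: [0.4374, 0.0443, 0.0174]
tool_rot: [-2.327, 2.104, -0.007]
contact_force: [-0.5, 0.3, 6.6]
grip_width: 0.0426
gripper_force: 62.9
```

Emit:
{"op": "carry_out", "data": {"moves": [0.03, 0, 0, -0.045, 0, 0.03, 0, 0, -0.045, 0, 0.03, 0, 0, -0.03, 0, 0.03, 0, 0, 0, 0]}}

```text
time_s: 21.7
eef_pos: [0.4389, 0.0442, 0.1407]
tool_rot: [-2.325, 2.102, -0.014]
contact_force: [1.4, -0.2, -0.6]
grip_width: 0.0426
gripper_force: 62.4
```

Run:
```python
from h import *
s=arm.sense();print(s["grip_width"],s["gripper_force"])
go((.5269,-.2992),.14,100)
```

```text
0.04256342476584958 62.40119218826294
tcp [0.4389 0.0442 0.1407] now-frame shift [ 0.3505 -0.0531  0.0019] spin -0.074 alt 3.068
```

Emit:
{"op": "carry_out", "data": {"moves": [0.03, 0.046, 0, 0, 0, 0.03, 0.046, 0, 0, 0, 0.03, 0.046, 0, 0, 0, 0.03, 0.046, 0, 0, 0, 0.03, 0.046, 0, 0, 0]}}

```text
time_s: 22.2
eef_pos: [0.4565, -0.186, 0.1344]
tool_rot: [-2.33, 2.107, 0.001]
contact_force: [0.2, 0.2, -0.5]
grip_width: 0.0428
gripper_force: 62.3
```

Emit:
{"op": "carry_out", "data": {"moves": [0.03, 0.046, -0.015, 0, 0, 0.03, 0.046, -0.018, 0, -0.04, 0.03, 0.028, -0.02, 0, -0.034, 0.03, 0, 0, 0, 0, 0.03, 0, 0, 0, 0]}}

```text
time_s: 22.7
eef_pos: [0.5224, -0.2977, 0.1338]
tool_rot: [2.405, -2.021, -0.004]
contact_force: [-0.5, 0.9, -2.0]
grip_width: 0.0425
gripper_force: 62.3
```

Run:
```python
from h import *
i=eyes.camera_info("wrist");im=eyes.snapshot("wrist");sheet("w6.png",im,0,0,640,480,1)
s=arm.sense();print(s["grip_width"],s["gripper_force"])
go((.5269,-.2992),.022,100)
c=np.array([.4826,-.307]);a=np.radians(9.9)
for q in((.102,.067),(.102,-.067),(-.102,-.067),(-.102,.067)):
    w=c+np.array([[np.cos(a),-np.sin(a)],[np.sin(a),np.cos(a)]])@q;print(w,proj("wrist",(*w,.018),i).round())
```

```text
0.04274099612964332 62.2918975353241
tcp [ 0.5218 -0.2967  0.1338] now-frame shift [ 0.0036 -0.0048  0.1118] spin -0.0 alt 3.141
[ 0.5715619  -0.22346091] [228. 326.]
[ 0.5946004  -0.35546556] [215. 126.]
[ 0.3936381  -0.39053909] [549. 126.]
[ 0.3705996  -0.25853444] [520. 326.]
```

View pics/w6.png

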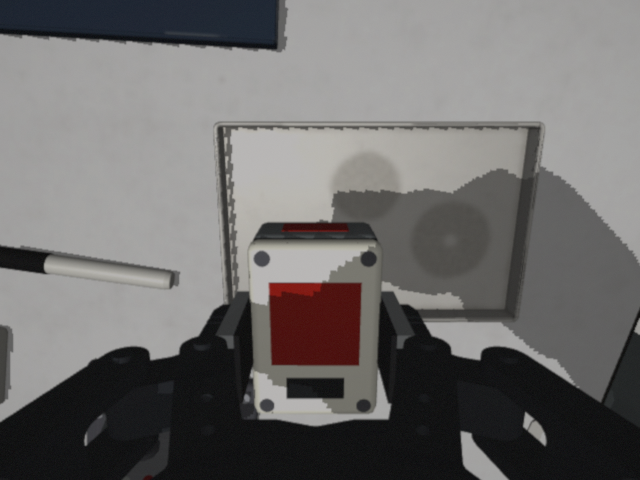

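The wrist view shows the held red square with the tray, whose rim corners at (216,124), (544,124) and (517,319) are within 3 mm of my model. Lower it in.

Emit:
{"op": "carry_out", "data": {"moves": [0.03, 0.0055, -0.004, 0.045, 0, 0.03, 0, 0, 0.04, 0, 0.03, 0, 0, 0.02, 0, 0.03, 0, 0, 0.005, 0, 0.03, 0, 0, 0.003, 0]}}

```text
time_s: 23.25
eef_pos: [0.527, -0.301, 0.0217]
tool_rot: [2.407, -2.019, -0.003]
contact_force: [1.1, 0.4, -1.6]
grip_width: 0.0426
gripper_force: 62.2
```

Emit:
{"op": "carry_out", "data": {"moves": [0.03, 0, 0, 0.002, 0, 0.03, 0, 0, 0, 0, 0.03, 0, 0, 0, 0]}}

```text
time_s: 23.55
eef_pos: [0.5289, -0.303, 0.0215]
tool_rot: [-2.406, 2.019, -0.004]
contact_force: [0.1, 0.2, -1.5]
grip_width: 0.043
gripper_force: 62.2
```

Emit:
{"op": "carry_out", "data": {"moves": [0.03, 0, 0, 0.003, 0, 0.03, 0, 0, 0, 0, 0.03, 0, 0, 0, 0]}}

```text
time_s: 23.85
eef_pos: [0.5292, -0.3033, 0.0191]
tool_rot: [-2.406, 2.019, -0.005]
contact_force: [-1.1, -0.4, 5.3]
grip_width: 0.0428
gripper_force: 63.3
```

Emit:
{"op": "carry_out", "data": {"moves": [0.06, 0, 0, 0, 0, 0.06, 0, 0, 0, 0, 0.06, 0, 0, 0, 0, 0.06, 0, 0, -0.045, 0, 0.06, 0, 0, -0.045, 0]}}

```text
time_s: 24.35
eef_pos: [0.5261, -0.3011, 0.1058]
tool_rot: [2.406, -2.019, -0.009]
contact_force: [1.2, -0.4, 0.6]
grip_width: 0.0599
gripper_force: 0.0
```

Emit:
{"op": "carry_out", "data": {"moves": [0.07, 0, 0.045, -0.045, 0, 0.07, 0, 0.045, -0.045, 0, 0.07, -0.046, 0.005, 0, 0, 0.07, -0.046, 0.005, 0, 0, 0.07, -0.046, 0.005, 0, 0]}}

```text
time_s: 24.85
eef_pos: [0.4188, -0.1805, 0.178]
tool_rot: [-2.404, 2.022, -0.001]
contact_force: [0.2, 1.0, -0.1]
grip_width: 0.0703
gripper_force: 0.0
```

Run:
```python
from h import *
im=eyes.snapshot("top")
for o in blobs("top",im,.036):
    if o[0]!="w" and o[2][1]>200:print(*o)
go((.4366,.277),.15,78.5)
```

```text
g 128 [351.5 228. ] [ 0.6095 -0.0175] [27. 25.] 90.4
g 138 [318.5 229.5] [0.6052 0.0638] [27. 27.] 0.3
g 51 [631.1 245.3] [ 0.5717 -0.7088] [45.  8.] 117.9
g 117 [138.9 290.6] [0.4528 0.5006] [25. 27.] 82.3
g 117 [196.9 330.2] [0.3577 0.3575] [26. 25.] 121.4
r0 251 [191.8 227.3] [0.6085 0.3753] [78. 21.] 136.0
r0 106 [415.5 225. ] [ 0.6181 -0.1755] [27. 25.] 90.4
r0 127 [469.1 260.9] [ 0.5305 -0.307 ] [28. 27.] 101.6
r0 131 [231.5 297.6] [0.4371 0.275 ] [27. 28.] 79.1
tcp [ 0.4143 -0.1734  0.1766] now-frame shift [-0.4392 -0.1012  0.0299] spin 0.377 alt -2.764
```

Emit:
{"op": "carry_out", "data": {"moves": [0.07, -0.044, -0.01, 0, 0.12, 0.07, -0.045, -0.005, 0, 0.12, 0.07, -0.045, 0.005, 0, 0.13, 0.07, -0.045, 0.006, 0, 0, 0.07, -0.045, 0.006, 0, 0]}}

```text
time_s: 25.4
eef_pos: [0.4275, 0.0444, 0.1778]
tool_rot: [-2.0, 2.422, -0.001]
contact_force: [1.3, -0.7, 0.1]
grip_width: 0.0696
gripper_force: 0.0
```

Run:
```python
from h import *
go((.4375,.278),.15,78.5)
```

```text
tcp [0.4275 0.0444 0.1778] now-frame shift [-0.2313  0.0344  0.0278] spin 0.01 alt -3.131
```

Emit:
{"op": "carry_out", "data": {"moves": [0.07, -0.046, 0.007, 0, 0, 0.07, -0.046, 0.007, 0, 0, 0.07, -0.046, 0.007, 0, 0, 0.07, -0.046, 0.007, 0, 0, 0.07, -0.046, 0.006, 0, 0.01]}}

```text
time_s: 25.9
eef_pos: [0.4374, 0.2771, 0.1776]
tool_rot: [-1.989, 2.432, -0.0]
contact_force: [1.6, -0.5, 1.2]
grip_width: 0.07
gripper_force: 0.0
```

Emit:
{"op": "carry_out", "data": {"moves": [0.07, 0, 0, 0.03, 0, 0.07, 0, 0, 0, 0, 0.07, 0, 0, 0, 0]}}

```text
time_s: 26.2
eef_pos: [0.4366, 0.2744, 0.1469]
tool_rot: [1.987, -2.429, -0.001]
contact_force: [0.5, 0.8, -0.0]
grip_width: 0.07
gripper_force: 0.0
```

Run:
```python
from h import *
i=eyes.camera_info("wrist");im=eyes.snapshot("wrist")
for o in blobs("wrist",im,.036,i):
    if o[1]>200:print(*o)
go((.4375,.278),.015,78.5)
```

```text
r0 1931 [314.5 239.5] [0.4371 0.2752] [29. 29.] 79.4
tcp [0.4375 0.2744 0.1479] now-frame shift [-0.0036  0.0007  0.1329] spin 0.0 alt -3.142
```

Emit:
{"op": "carry_out", "data": {"moves": [0.07, -0.004, 0, 0.045, 0, 0.07, 0, 0, 0.045, 0, 0.07, 0, 0, 0.03, 0, 0.07, 0, 0, 0.012, 0, 0.07, 0, 0, 0, 0]}}

```text
time_s: 26.75
eef_pos: [0.438, 0.2778, 0.0151]
tool_rot: [1.985, -2.432, -0.001]
contact_force: [-0.8, -0.8, -0.5]
grip_width: 0.0701
gripper_force: 0.0
```

Emit:
{"op": "carry_out", "data": {"moves": [0.03, 0, 0, 0, 0, 0.03, 0, 0, 0, 0, 0.03, 0, 0, 0, 0, 0.03, 0, 0, 0, 0], "squeeze": 60}}

```text
time_s: 27.15
eef_pos: [0.441, 0.2801, 0.0183]
tool_rot: [-1.985, 2.428, -0.002]
contact_force: [-0.6, -0.3, 7.4]
grip_width: 0.0427
gripper_force: 63.4
```

Emit:
{"op": "carry_out", "data": {"moves": [0.03, 0, 0, -0.045, 0, 0.03, 0, 0, -0.045, 0, 0.03, 0, 0, -0.03, 0, 0.03, 0, 0, 0, 0]}}

```text
time_s: 27.55
eef_pos: [0.4426, 0.2811, 0.1418]
tool_rot: [-1.982, 2.423, -0.005]
contact_force: [0.9, -0.0, -0.6]
grip_width: 0.0429
gripper_force: 62.6
```

Run:
```python
from h import *
s=arm.sense();print(s["grip_width"],s["gripper_force"])
go((.4373,-.3165),.14,100)
```

```text
0.04288514966983956 62.58517384529114
tcp [0.4426 0.2811 0.1418] now-frame shift [ 0.5868 -0.1132 -0.0013] spin -0.374 alt 2.767
```

Emit:
{"op": "carry_out", "data": {"moves": [0.03, 0.045, -0.0087, 0, 0, 0.03, 0.045, -0.0087, 0, 0, 0.03, 0.045, -0.0087, 0, 0, 0.03, 0.045, -0.0087, 0, 0, 0.03, 0.045, -0.0087, 0, 0]}}

```text
time_s: 28.05
eef_pos: [0.4354, 0.0484, 0.1351]
tool_rot: [1.989, -2.431, -0.001]
contact_force: [0.3, -0.1, -1.1]
grip_width: 0.0427
gripper_force: 62.4
```

Emit:
{"op": "carry_out", "data": {"moves": [0.03, 0.045, -0.0087, 0, 0, 0.03, 0.045, -0.0087, 0, 0, 0.03, 0.045, -0.0087, 0, 0, 0.03, 0.045, -0.0087, 0, 0, 0.03, 0.045, -0.0087, 0, 0]}}

```text
time_s: 28.55
eef_pos: [0.4334, -0.1807, 0.1351]
tool_rot: [1.988, -2.432, -0.001]
contact_force: [0.8, 0.2, -1.1]
grip_width: 0.0428
gripper_force: 62.4
```

Emit:
{"op": "carry_out", "data": {"moves": [0.03, 0.045, -0.0087, 0, 0, 0.03, 0.045, -0.0087, 0, 0, 0.03, 0.045, -0.0087, 0, -0.125, 0.03, 0, 0, 0, -0.125, 0.03, 0, 0, 0, -0.124]}}

```text
time_s: 29.05
eef_pos: [0.4324, -0.3181, 0.1348]
tool_rot: [-2.408, 2.017, 0.002]
contact_force: [0.3, 0.7, -1.2]
grip_width: 0.0426
gripper_force: 62.4
```

Emit:
{"op": "carry_out", "data": {"moves": [0.03, 0, 0, 0, 0, 0.03, 0, 0, 0, 0]}}

```text
time_s: 29.25
eef_pos: [0.4327, -0.3162, 0.135]
tool_rot: [-2.404, 2.023, 0.002]
contact_force: [0.9, 0.5, -1.7]
grip_width: 0.0428
gripper_force: 62.4
```

Run:
```python
from h import *
i=eyes.camera_info("wrist");p,R=tool();im=eyes.snapshot("wrist");s=arm.sense();print(s["grip_width"],s["gripper_force"])
for o in blobs("wrist",im,p[2]-.0175+.036,i):
    if o[1]>300 and o[0]!="w":print(*o, "off",o[3]-p[:2])
go((.4373,-.3165),.024,100)
```

```text
0.04258525777635512 62.44195818901062
r0 412 [315.  220.5] [ 0.4399 -0.3544] [21.  2.] 9.8 off [ 0.00724156 -0.03821974]
r0 2038 [185.5 280.5] [ 0.4779 -0.3276] [15. 16.] 96.0 off [ 0.04524156 -0.01141974]
r0 7214 [315.  316.5] [ 0.4343 -0.3222] [29. 29.] 101.5 off [ 0.00164156 -0.00601974]
tcp [ 0.4328 -0.3162  0.1352] now-frame shift [ 0.0012 -0.0044  0.1112] spin -0.002 alt 3.139
```

Emit:
{"op": "carry_out", "data": {"moves": [0.03, 0, -0.003, 0.045, 0, 0.03, 0, 0, 0.04, 0, 0.03, 0, 0, 0.02, 0, 0.03, 0, 0, 0.006, 0, 0.03, 0, 0, 0, 0]}}

```text
time_s: 29.8
eef_pos: [0.4357, -0.3154, 0.0241]
tool_rot: [-2.406, 2.02, 0.003]
contact_force: [-0.3, -0.1, -0.6]
grip_width: 0.0427
gripper_force: 62.4
```

Emit:
{"op": "carry_out", "data": {"moves": [0.03, 0, 0, 0.004, 0, 0.03, 0, 0, 0.002, 0, 0.03, 0, 0, 0, 0]}}

```text
time_s: 30.1
eef_pos: [0.4374, -0.3173, 0.0201]
tool_rot: [-2.406, 2.02, -0.005]
contact_force: [0.7, -0.6, -0.5]
grip_width: 0.0426
gripper_force: 62.6
```

Emit:
{"op": "carry_out", "data": {"moves": [0.03, 0, 0, 0.002, 0, 0.03, 0, 0, 0, 0, 0.06, 0, 0, 0, 0, 0.06, 0, 0, 0, 0, 0.06, 0, 0, 0, 0]}}

```text
time_s: 30.6
eef_pos: [0.4362, -0.3164, 0.0169]
tool_rot: [2.406, -2.02, 0.001]
contact_force: [-0.5, -0.0, 0.3]
grip_width: 0.0597
gripper_force: 0.0
```

Emit:
{"op": "carry_out", "data": {"moves": [0.06, 0, 0, -0.045, 0, 0.06, 0, 0, -0.045, 0, 0.06, 0, 0, -0.045, 0, 0.06, 0, 0, -0.045, 0, 0.06, 0, 0, 0, 0]}}

```text
time_s: 31.1
eef_pos: [0.4399, -0.3197, 0.2041]
tool_rot: [2.406, -2.019, 0.021]
contact_force: [0.8, -0.5, -0.6]
grip_width: 0.06
gripper_force: 0.0
```

Run:
```python
from h import *
i=eyes.camera_info("wrist");im=eyes.snapshot("wrist")
for o in blobs("wrist",im,.038,i):
    if o[1]>200:print(*o)
go(stand(0,-.143),.20,90+np.degrees(YAW));print(stand(0,-.143),stand(0,.145),arm.sense()["joints"])
```

```text
r0 1380 [319.5 219. ] [ 0.4388 -0.3228] [28. 28.] 100.8
r0 1251 [223.5 258. ] [ 0.5083 -0.2784] [28. 30.] 97.4
tcp [ 0.4384 -0.3183  0.2007] now-frame shift [-0.1357 -0.1948  0.0008] spin 0.141 alt -3.001
[ 0.60677531 -0.15092024] [0.5971579  0.13691913] [-7.47360073e-01  1.42557623e-01 -2.58958457e-01  1.16093902e+00
 -3.52979683e-05 -2.49230058e+00]
```

Run:
```python
from h import *
im=eyes.snapshot("top");a=eyes.snapshot("scene")
for o in blobs("top",im,.038):
    if o[0]=="r0" and o[2][0]>400:print(*o)
A=cv2.resize(a[290:365,395:475,::-1],(400,375),interpolation=cv2.INTER_CUBIC)
B=cv2.resize(im[230:330,425:510,::-1],(319,375),interpolation=cv2.INTER_CUBIC)
cv2.imwrite("pics/tray.png",np.hstack([A,B]))
```

```text
r0 117 [467.  105.1] [ 0.9199 -0.3056] [29. 30.] 68.3
r0 104 [415.5 225. ] [ 0.6179 -0.1751] [27. 25.] 90.4
r0 127 [457.9 269.9] [ 0.5082 -0.2786] [28. 27.] 97.5
r0 125 [476.3 298.3] [ 0.439  -0.3231] [27. 28.] 10.7
```

View pics/tray.png

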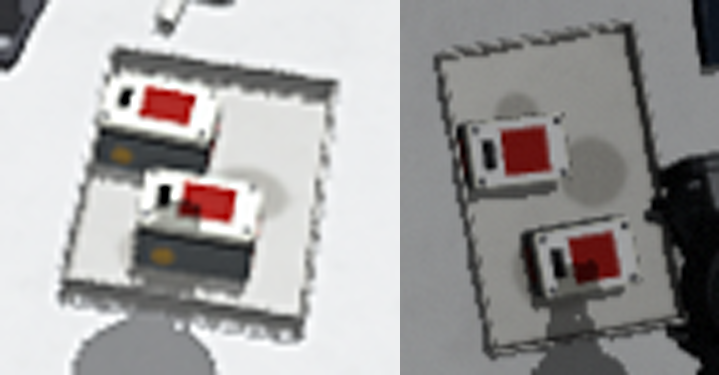

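Both red modules lie flat inside the tray. One was knocked aside, but its centre is still about 34 mm from the wall. Now the pin.

Emit:
{"op": "carry_out", "data": {"moves": [0.06, -0.027, -0.039, -0.02, 0, 0.06, -0.027, -0.039, 0, 0, 0.06, -0.027, -0.039, 0, 0, 0.06, -0.027, -0.039, 0, 0, 0.06, -0.027, -0.039, 0, 0.14]}}

```text
time_s: 31.75
eef_pos: [0.6033, -0.1485, 0.213]
tool_rot: [2.253, -2.186, -0.007]
contact_force: [-0.0, -1.0, -1.0]
grip_width: 0.0601
gripper_force: 0.0
```

Emit:
{"op": "carry_out", "data": {"moves": [0.06, 0, 0, 0, 0, 0.06, 0, 0, 0, 0, 0.06, 0, 0, 0, 0]}}

```text
time_s: 32.05
eef_pos: [0.6022, -0.1506, 0.2142]
tool_rot: [2.258, -2.182, -0.005]
contact_force: [-0.3, -0.9, -0.9]
grip_width: 0.06
gripper_force: 0.0
```

Run:
```python
from h import *
i=eyes.camera_info("wrist");im=eyes.snapshot("wrist")
for o in blobs("wrist",im,.174,i):
    if o[1]>300 and o[0]!="w":print(*o)
go(stand(0,-.143),.153,90+np.degrees(YAW))
```

```text
g 785 [306.7 414.6] [ 0.6042 -0.0727] [14. 20.] 179.8
r0 1752 [452.  47.] [ 0.5494 -0.2519] [16. 18.] 97.7
r0 2493 [305.5 269. ] [ 0.6071 -0.1533] [25. 30.] 92.6
tcp [ 0.6023 -0.1511  0.2148] now-frame shift [ 0.0001 -0.0047  0.0617] spin -0.0 alt 3.142
```

Emit:
{"op": "carry_out", "data": {"moves": [0.06, 0, -0.0045, 0.02, 0, 0.06, 0, 0, 0.025, 0, 0.06, 0, 0, 0.015, 0, 0.06, 0, 0, 0.0, 0, 0.06, 0, 0, 0, 0]}}

```text
time_s: 32.6
eef_pos: [0.6078, -0.1509, 0.1562]
tool_rot: [2.258, -2.184, -0.001]
contact_force: [0.8, 0.1, 0.4]
grip_width: 0.0602
gripper_force: 0.0
```

Emit:
{"op": "carry_out", "data": {"moves": [0.01, 0, 0, 0, 0, 0.01, 0, 0, 0, 0, 0.01, 0, 0, 0, 0, 0.01, 0, 0, 0, 0, 0.01, 0, 0, 0, 0], "squeeze": 40}}

```text
time_s: 33.1
eef_pos: [0.6064, -0.1508, 0.1578]
tool_rot: [2.256, -2.181, -0.002]
contact_force: [-6.4, -0.9, 6.4]
grip_width: 0.0243
gripper_force: 39.4
```

Emit:
{"op": "carry_out", "data": {"moves": [0.01, 0, 0, -0.006, 0, 0.01, 0, 0, -0.006, 0, 0.01, 0, 0, -0.006, 0, 0.01, 0, 0, -0.004, 0, 0.01, 0, 0, 0, 0]}}

```text
time_s: 33.6
eef_pos: [0.6064, -0.1507, 0.1784]
tool_rot: [2.256, -2.181, -0.003]
contact_force: [-6.3, -2.0, 0.9]
grip_width: 0.0247
gripper_force: 39.9
```

Emit:
{"op": "carry_out", "data": {"moves": [0.01, 0, 0, -0.002, 0, 0.01, 0, 0, 0, 0]}}

```text
time_s: 33.8
eef_pos: [0.6064, -0.1507, 0.1799]
tool_rot: [2.256, -2.181, -0.004]
contact_force: [-6.8, -2.3, -1.0]
grip_width: 0.0244
gripper_force: 39.9
```

Run:
```python
from h import *
s=arm.sense();print(s["eef_pos"],s["contact_force"],s["grip_width"])
```

```text
[ 0.60642865 -0.15073117  0.17986388] [-6.81639312 -2.27248367 -0.98621797] 0.024367222832404743
```

Emit:
{"op": "carry_out", "data": {"moves": [0.06, 0, 0, 0, 0, 0.06, 0, 0, 0, 0, 0.06, 0, 0, -0.02, 0, 0.06, 0, 0, -0.03, 0, 0.055, 0, 0, -0.01, 0.142]}}

```text
time_s: 34.3
eef_pos: [0.6113, -0.1506, 0.2447]
tool_rot: [-2.092, 2.337, -0.01]
contact_force: [1.0, -1.2, -0.5]
grip_width: 0.0551
gripper_force: 0.0
```

Emit:
{"op": "carry_out", "data": {"moves": [0.055, 0, 0, 0, 0.143, 0.055, 0, 0, 0, 0.143, 0.055, 0, 0, 0, 0.143, 0.055, 0, 0, 0, 0.143, 0.055, 0, 0, 0, 0.143]}}

```text
time_s: 34.8
eef_pos: [0.6098, -0.1501, 0.2414]
tool_rot: [-1.139, 2.925, -0.002]
contact_force: [0.4, -0.4, -0.1]
grip_width: 0.0551
gripper_force: 0.0
```

Emit:
{"op": "carry_out", "data": {"moves": [0.055, 0, 0, 0, 0.143, 0.055, 0, 0, 0, 0.143, 0.055, 0, 0, 0, 0.143, 0.055, 0, 0, 0, 0.143, 0.055, 0, 0, 0, 0.143]}}

```text
time_s: 35.3
eef_pos: [0.6098, -0.1501, 0.2414]
tool_rot: [-0.043, 3.138, -0.0]
contact_force: [0.3, -0.1, 0.4]
grip_width: 0.055
gripper_force: 0.0
```

Run:
```python
from h import *
i=eyes.camera_info("wrist");im=eyes.snapshot("wrist")
for o in blobs("wrist",im,.198,i):
    if o[1]>300 and o[0]=="r0":print(*o)
go(stand(0,.145),.21,np.degrees(YAW))
```

```text
r0 1399 [155.5  80.2] [ 0.525  -0.2201] [15. 16.] 6.6
r0 2318 [311.5 261.5] [ 0.6044 -0.1514] [24. 29.] 2.4
tcp [ 0.6097 -0.1501  0.2414] now-frame shift [0.0058 0.2873 0.0314] spin -0.009 alt 3.132
```

Emit:
{"op": "carry_out", "data": {"moves": [0.055, 0.001, 0.048, 0, 0, 0.055, 0.001, 0.048, 0, 0, 0.055, 0.001, 0.048, 0, 0, 0.055, 0.001, 0.048, 0, 0, 0.055, 0.001, 0.048, 0, 0]}}

```text
time_s: 35.85
eef_pos: [0.5962, 0.0917, 0.2413]
tool_rot: [-0.056, 3.138, 0.002]
contact_force: [1.7, -0.5, -0.7]
grip_width: 0.0551
gripper_force: 0.0
```

Emit:
{"op": "carry_out", "data": {"moves": [0.055, 0.001, 0.047, 0, 0, 0.055, 0, 0, 0.03, 0, 0.055, 0, 0, 0.03, 0, 0.055, 0, 0, 0, 0, 0.055, 0, 0, 0, 0]}}

```text
time_s: 36.35
eef_pos: [0.5931, 0.1366, 0.1806]
tool_rot: [0.054, -3.141, -0.001]
contact_force: [0.6, -0.2, 1.2]
grip_width: 0.0553
gripper_force: 0.0
```

Run:
```python
from h import *
go(stand(0,.145),.141,np.degrees(YAW))
```

```text
tcp [0.5931 0.1366 0.1806] now-frame shift [-0.0041  0.0002  0.0396] spin 0.001 alt -3.141
```

Emit:
{"op": "carry_out", "data": {"moves": [0.055, -0.004, 0, 0.02, 0, 0.055, 0, 0, 0.02, 0, 0.055, 0, 0, 0, 0, 0.055, 0, 0, 0, 0]}}

```text
time_s: 36.75
eef_pos: [0.5981, 0.1363, 0.1419]
tool_rot: [-0.051, 3.139, 0.001]
contact_force: [0.3, -0.1, 0.2]
grip_width: 0.0548
gripper_force: 0.0
```

Emit:
{"op": "carry_out", "data": {"moves": [0.02, 0, 0, 0, 0, 0.02, 0, 0, 0, 0, 0.02, 0, 0, 0, 0, 0.02, 0, 0, 0, 0], "squeeze": 25}}

```text
time_s: 37.15
eef_pos: [0.5985, 0.1358, 0.1424]
tool_rot: [-0.051, 3.137, -0.002]
contact_force: [-0.3, -2.0, 6.0]
grip_width: 0.0281
gripper_force: 24.5
```

Emit:
{"op": "carry_out", "data": {"moves": [0.02, 0.0062, 0, 0.0002, 0, 0.02, 0.0062, 0, 0.0006, 0, 0.02, 0.0061, 0, 0.001, 0, 0.02, 0.0061, 0, 0.0014, 0, 0.02, 0.006, 0, 0.0018, 0]}}

```text
time_s: 37.65
eef_pos: [0.5679, 0.135, 0.137]
tool_rot: [-0.051, 3.137, -0.002]
contact_force: [1.0, -3.1, 5.2]
grip_width: 0.0284
gripper_force: 25.1
```

Emit:
{"op": "carry_out", "data": {"moves": [0.02, 0.0058, 0, 0.0023, 0, 0.02, 0.0056, 0, 0.0026, 0, 0.02, 0.0055, 0, 0.0028, 0, 0.02, 0, 0, 0, 0, 0.02, 0, 0, 0, 0]}}

```text
time_s: 38.15
eef_pos: [0.5484, 0.1344, 0.1277]
tool_rot: [0.051, -3.139, 0.002]
contact_force: [-3.3, -4.0, 6.3]
grip_width: 0.0283
gripper_force: 25.7
```

Run:
```python
from h import *
b=np.r_[stand(-.0475,.145),.065+.095*np.cos(.524)];print("ball should",b);go(b[:2],b[2]-.018,np.degrees(YAW))
im=eyes.snapshot("top")
for o in blobs("top",im,.11):
    if o[0]=="g" and 205<o[2][1]<260:print(*o)
```

```text
ball should [0.54968439 0.13533292 0.14725335]
tcp [0.5484 0.1344 0.1277] now-frame shift [-0.0013  0.0009 -0.0016] spin -0.001 alt 3.141
g 112 [318.5 238. ] [0.5796 0.0646] [26. 23.] 90.4
g 110 [351.  237.5] [ 0.5813 -0.0111] [23. 21.] 90.4
g 41 [631.1 245.3] [ 0.5676 -0.6662] [42.  6.] 111.8
```

Emit:
{"op": "carry_out", "data": {"moves": [0.02, -0.0015, 0, -0.0008, 0, 0.02, 0, 0, 0, 0, 0.055, 0, 0, 0, 0, 0.055, 0, 0, 0, 0, 0.055, 0, 0, -0.03, 0]}}

```text
time_s: 38.7
eef_pos: [0.547, 0.135, 0.1537]
tool_rot: [0.052, -3.131, -0.0]
contact_force: [0.5, 0.0, -0.3]
grip_width: 0.0551
gripper_force: 0.0
```

Emit:
{"op": "carry_out", "data": {"moves": [0.055, 0, 0, -0.045, 0, 0.055, 0, 0, -0.04, 0, 0.0, -0.02, -0.045, 0, 0, 0.0, -0.02, -0.045, 0, 0, 0.0, -0.02, -0.045, 0, 0]}}

```text
time_s: 39.2
eef_pos: [0.6163, 0.0016, 0.2436]
tool_rot: [-0.055, 3.14, 0.002]
contact_force: [0.6, 0.7, 0.2]
grip_width: 0.0115
gripper_force: 0.0
```

Run:
```python
from h import *
im=eyes.snapshot("top")
for o in blobs("top",im,.11):
    if o[0]=="g" and 205<o[2][1]<260:print(*o)
go((.6072,-.151),.215,np.degrees(YAW))
```

```text
g 116 [318.5 237.5] [0.5808 0.0646] [26. 21.] 90.4
tcp [ 0.62   -0.0057  0.2429] now-frame shift [ 0.017  -0.1447  0.0286] spin -0.005 alt 3.136
```

Emit:
{"op": "carry_out", "data": {"moves": [0, 0.005, -0.048, 0, 0, 0, 0.006, -0.048, 0, 0, 0, 0.006, -0.049, 0, 0, 0, 0, 0, 0.025, 0, 0, 0, 0, 0, 0]}}

```text
time_s: 39.75
eef_pos: [0.6008, -0.1437, 0.2145]
tool_rot: [0.048, -3.135, -0.005]
contact_force: [-1.5, 0.1, -0.4]
grip_width: -0.0002
gripper_force: 0.0
```

Run:
```python
from h import *
i=eyes.camera_info("wrist");im=eyes.snapshot("wrist")
for o in blobs("wrist",im,.198,i):
    if o[1]>300 and o[0]!="w":print(*o)
go((.6072,-.151),.199,np.degrees(YAW))
```

```text
g 1752 [514.5 216. ] [ 0.5653 -0.0644] [19. 16.] 91.7
g 1205 [623. 216.] [ 0.564  -0.0209] [13. 17.] 13.1
r0 1625 [133.8  90.4] [ 0.5226 -0.2124] [15. 15.] 6.2
r0 1470 [287.2 289.5] [ 0.5992 -0.1548] [27. 16.] 128.2
tcp [ 0.6014 -0.1429  0.2159] now-frame shift [-0.0056 -0.0083  0.0168] spin -0.001 alt 3.14
```

Emit:
{"op": "carry_out", "data": {"moves": [0, -0.005, -0.005, 0, 0, 0, 0, 0, 0.01, 0, 0, 0, 0, 0, 0, 0, 0, 0, 0, 0]}}

```text
time_s: 40.2
eef_pos: [0.6083, -0.1475, 0.2081]
tool_rot: [0.053, -3.141, -0.001]
contact_force: [-0.3, 0.4, -0.2]
grip_width: 0.0005
gripper_force: 0.0
```

Emit:
{"op": "carry_out", "data": {"moves": [0, 0.001, -0.003, 0.006, 0, 0, 0, 0, 0.006, 0, 0, 0, 0, 0.006, 0, 0, 0, 0, 0.005, 0, 0, 0, 0, 0, 0]}}

```text
time_s: 40.7
eef_pos: [0.6068, -0.1512, 0.1842]
tool_rot: [0.052, -3.14, -0.001]
contact_force: [-0.4, 0.2, -0.2]
grip_width: 0.0003
gripper_force: 0.0
```

Emit:
{"op": "carry_out", "data": {"moves": [0, 0, 0, 0.004, 0, 0, 0, 0, 0.003, 0, 0, 0, 0, 0.003, 0, 0, 0, 0, 0.002, 0, 0, 0, 0, 0, 0]}}

```text
time_s: 41.2
eef_pos: [0.6073, -0.1513, 0.1759]
tool_rot: [-0.052, 3.14, -0.001]
contact_force: [-5.7, 2.0, 13.9]
grip_width: 0.0
gripper_force: 6.7
```

The pin is home again at z = 0.1759, the same height as the first lock. One firm push, then retreat.

Emit:
{"op": "carry_out", "data": {"moves": [0, 0, 0, 0.002, 0, 0, 0, 0, 0, 0, 0, 0, 0, -0.03, 0, 0, 0, 0, -0.045, 0, 0, 0.0, 0, -0.04, 0]}}

```text
time_s: 41.7
eef_pos: [0.6069, -0.1511, 0.287]
tool_rot: [0.052, -3.14, -0.001]
contact_force: [1.0, -0.7, -0.3]
grip_width: -0.0001
gripper_force: 0.0
```

Emit:
{"op": "carry_out", "data": {"moves": [0, 0.045, 0, 0, 0, 0, 0.045, 0, 0, 0, 0, 0.045, 0, 0, 0, 0, 0, 0, 0, 0, 0, 0, 0, 0, 0]}}

```text
time_s: 42.2
eef_pos: [0.4717, -0.1557, 0.286]
tool_rot: [-0.05, 3.141, -0.0]
contact_force: [0.6, 0.9, 0.6]
grip_width: -0.0002
gripper_force: 0.0
```

Run:
```python
from h import *
i=eyes.camera_info("wrist");w=eyes.snapshot("wrist");im=eyes.snapshot("top");im0=cv2.imread("pics/top0.png")[:,:,::-1].copy()
# expected tag position at +0.524: tag centre stand x=-(.036 sin), z=.065+.036cos (floor on axis)
a=.524;z=.065+.036*np.cos(a)
for y in(.076,0):print("expect",np.r_[stand(-.036*np.sin(a),y-.0035),z].round(4))
for o in blobs("top",im,z):
    if o[0]=="g" and 205<o[2][1]<260 or o[0]=="r0" and 400<o[2][0]<490:print(*o)
for o in blobs("wrist",w,z,i):
    if o[0]=="g":print("wrist",*o)
for o in blobs("wrist",w,.176,i):
    if o[0]=="r0":print("wrist .176",*o)
print("knob home/up px",proj("top",(.6068,-.151,.172)),proj("top",(.6068,-.151,.194)))
d=cv2.absdiff(im,im0).max(2)
for n,(x0,y0,x1,y1) in dict(timer=(388,150,424,186),marker=(434,172,450,232),hex=(290,155,335,183),screw=(176,188,236,246)).items():print(n,(d[y0:y1,x0:x1]>50).sum())
print(arm.sense()["time_s"],arm.sense()["contact_force"])
```

```text
expect [0.5816 0.0639 0.0962]
expect [ 0.5841 -0.0121  0.0962]
g 118 [318.5 238. ] [0.5805 0.0644] [26. 24.] 90.4
g 110 [351.  237.5] [ 0.5822 -0.0121] [24. 21.] 90.4
g 42 [629.7 246. ] [ 0.5668 -0.6707] [36.  8.] 118.4
r0 118 [467.  105.1] [ 0.9019 -0.2892] [28. 28.] 68.3
r0 106 [415.5 225. ] [ 0.6128 -0.1642] [26. 24.] 90.4
wrist g 931 [468.4 340.3] [ 0.5827 -0.0125] [27. 32.] 10.7
wrist g 944 [553.5 340.5] [0.5805 0.0645] [30. 31.] 11.1
wrist .176 r0 67 [182.9 156.2] [ 0.4228 -0.2369] [ 2. 13.] 10.1
wrist .176 r0 925 [137.9 162.9] [ 0.4277 -0.2646] [18. 20.] 9.6
wrist .176 r0 807 [188.6 235.5] [ 0.4724 -0.2358] [19. 19.] 5.7
wrist .176 r0 403 [315.  412.5] [ 0.6017 -0.1508] [11. 23.] 2.2
knob home/up px [415.91991759 224.72181521] [417.8050628  223.84966447]
timer 0
marker 88
hex 0
screw 45
42.3 [ 0.99133798  0.15858974 -0.01822349]
```

Run:
```python
from h import *
from cell import sign_off
i=eyes.camera_info("wrist");w=eyes.snapshot("wrist")
c=np.array([.4826,-.308]);a=np.radians(9.9);R=np.array([[np.cos(a),np.sin(a)],[-np.sin(a),np.cos(a)]]);ok=0
for o in blobs("wrist",w,.038,i):
    if o[0]=="r0" and o[1]>600:
        q=R@(o[3]+[0,.0035]-c);print(o[3],q,o[4]);ok+=abs(q[0])<.08 and abs(q[1])<.046
if ok==2: print(sign_off())
```

```text
[ 0.4391 -0.3229] [-0.04481225 -0.00375133] [28. 30.]
[ 0.5081 -0.2786] [0.03077676 0.0280259 ] [29. 29.]
the job is handed in; nothing more can be done
None
```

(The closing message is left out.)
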